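Tidy the trimming tools into the mug

ROBOT

A 6-joint arm with a two-finger parallel gripper is mounted at the origin on the work surface. World frame = base frame: x ahead of the robot, y to its left, z up, the work surface at z = 0. Lengths are in m, angles in degrees, forces in N, time in s.
With the tool pointing down it reaches from about 0.225 to 0.875 m from the base axis. Payload 3.4 kg.
Tool frame: the origin (TCP) lies midway between the tips of the shut fingers; the grasp point (between the pads) lies 19 mm behind it (manip.tcp_to_grasp is the z of the grasp point in the tool frame, in m); z points along the fingers, y is the line along which they close (so a half turn about z gives the same grasp; the last joint's range is limited). The gripper opens to 85 mm and grips with 20 to 120 N. Pads are 22 mm wide; open, the fingers measure 114 mm over their backs; the gripper's body (76 mm by 85 mm) begins 54 mm behind the grasp point. The pads swing forward as they close: fully open they stand 13 mm farther back than shut.
Start: joints at [58.098, 15.808, 86.224, -0, 77.962, -6.933], TCP at [0.243, 0.521, 0.231] pointing down, gripper open.
Joint ranges: [-165.64, 165.64], [-43.16, 119.46], [12.63, 154.43], [-67.54, 247.53], [6.08, 155.33], [-154.97, 154.97]. Speed limits (degrees/s): [147.25, 147.25, 180, 180, 180, 180].

INTERFACE

Orientations are given as [roll, pitch, yaw] about the fixed x, y, z axes, in that order (R = Rz(yaw) Ry(pitch) Rx(roll)).
In Python, from station import manip gives the robot as it stands.
- The arm moves only by the tool move_arm, never from a script. Its argument "deltas" is a list of rows, each a list of 3 entries, a list of its own where there are three numbers: the turn, a rotation vector about the tool's x, y, z scaled (see below), then the shift along the tool's x, y, z scaled (see below), then the opening, from 0 (shut) to 1 (fully open). In form: [[[ax, ay, az], [dx, dy, dz], claw], ...]. A call has 1 to 5 rows; each row shifts and turns the commanded pose from where the row before left it, along the tool's axes as they then stand; what a row does not reach is not made up. The controller multiplies each number of a shift by 0.5 m and each number of a turn by 180 degrees. A row lasts 1/8 s, in which the tool goes at most 62.5 mm and 10.7 degrees, less where a joint would pass 70% of its speed; a pose out of reach is approached as far as the arm can. A call with a number of a shift or a turn outside -1 to 1 is refused whole. A call with a gripper value outside its range is refused whole. The fingers move at their own pace and stop on an object; "newtons" is the grip in N (left out, the last holds). Time passes only in rows, so rows that do not move let the fingers close. It gives the time, the measured TCP pose, the force, the opening and the grip force at its end, in the units of the state.
- manip.get_obs(): the state, without advancing time (a new reading comes with each control period).
- manip.read_camera(name): name is "scene" or "top" or "wrist"; returns a dict with "frame" (400x640x3 uint8, red, green, blue), "depth" (400x640 float32, m along the optical axis (not along the pixel's ray), 0 where there is no reading), "fovy" (degrees; the focal length in pixels is half the picture's height over the tangent of half this angle, whatever the lens; pixels are square), "cx", "cy" (the principal point, pixels), "R" (3x3) and "t" (3): a world point X has camera coordinates R X + t. Camera axes: x right, y down, z forward; pixel columns grow to the right and rows downward; lengths in m; the calibration is good to about 2 mm. A picture is of the moment at which its call begins.
- manip.sign_off(): hands the job in; it is judged then, once.
The state is a dict: "time_s": time; "qpos": joint angles; "joint_vel": joint speeds; "effort": joint torques, N m; "tcp_pos": TCP position; "ee_rot": TCP orientation; "ft_force": force on the tool from outside, world axes, zero at the start; "ft_torque": the same for the moment, N m; "grip_width": finger opening in m; "grasp_force": force on a finger pad.
Only numpy, scipy, OpenCV 4.12 (cv2) and the standard library are available. Lean on these libraries where they do the work, as an engineer would, in place of code of your own. Each camera call takes 0.05 s, during which the arm holds its last target. There are 200 camera calls.

TASK

The buff jar's lid has been left on the blue mug: put it back on its jar first, seated level with the knob up. Then stand the loop tool and the brush from the sloping rest upright in the mug, handles down and resting on its bottom, lowering them in rather than letting them drop. Leave the mug and the jar standing where they are and do not disturb the vase or the two clay cups.

Things in the scene. Friction and masses are not known exactly. Their poses are not given: they have to be found in the camera images.
- mug_rim (a point): Centre of the mouth of a dark blue glazed mug standing on the bench, 100 mm tall, 76 mm across, wall 4 mm, inner floor 95 mm below the rim; loose, 0.45 kg. Its small loop handle sticks out 36 mm on its own +y side, below the rim. At the start the lid lies on it. z is up.
- mug_in (a point): Centre of the mug's inner floor, directly below the rim centre.
- jar_rim (a point): Centre of the open mouth of the squat buff jar, 72 mm tall, 84 mm across at the belly, 74 mm across at the rim, mouth 66 mm across inside; loose, 0.45 kg; the point is level with the rim. z is up.
- lid_knob (a point): Middle of the knob of the jar's buff lid (0.12 kg), on its axis, z up. Knob round, 22 mm across, free for 8 mm below and 12 mm above this point; below that a boss, then a cap 84 mm across whose underside, resting on the rim, is 24 mm below this point; under it a plug 54 mm across reaches 8 mm further down.
- lid_seat (a point): Centre of the lid cap's underside, the level that rests on a rim; 24 mm below the knob point.
- rest: Fixed wooden tool rest, 180 mm wide (y), 165 mm long (x), origin under its middle. Tools lie at y +40 and -40 mm (either way round), rising at 40 degrees towards its +x; handle feet at x -80, height 32 mm, against a stop. They lie between 9 mm cheeks on cross strips 0 to 30 and 155 to 170 mm along from the foot; between the strips the handle is free all round.
- loop_mid (a point): Point on the axis of the loop tool's handle 105 mm from its foot, near its centre of mass and a good place to grip. The point's z axis runs along the tool from foot to head. Loop tool: 239 mm long, round pale wooden handle 16 mm across and 175 mm long, then a brass neck and a flat steel wire loop 31 mm wide. About 0.06 kg.
- loop_foot (a point): Centre of the flat handle end of the loop tool, z along the tool to its head.
- loop_head (a point): Tip end of the loop tool, 236 mm from its foot.
- brush_mid (a point): Point on the axis of the brush's handle 105 mm from its foot, near its centre of mass and a good place to grip. The point's z axis runs along the tool from foot to head. Brush: 237 mm long, the same handle 16 mm across and 175 mm long, then a flat steel ferrule and a stiff brown head 28 mm wide. About 0.06 kg.
- brush_foot (a point): Centre of the flat handle end of the brush, z along the tool to its head.
- brush_head (a point): Tip end of the brush, 236 mm from its foot.
- vase_mid (a point): Middle of a tall white vase, 200 mm tall, 72 mm across, half-way up on its axis. Bystander, loose.
- cup1_mid (a point): Middle of a clay cup, 95 mm tall, 74 mm across, half-way up on its axis. Bystander, loose.
- cup2_mid (a point): Middle of the other clay cup, the same size, half-way up on its axis. Bystander, loose.
Not all that is in view belongs to the job. What is shaped like the part that bears jar_rim but orange is not meant. Leave any green look-alike of the part that bears brush_mid alone.

How it is judged (in metres and radians):
On the way, in this order (a step that is already met when the one before it is completed fails the run):
1. the lid sits on its jar, level and let go, before any tool stands in the mug (horizontal distance between lid_seat and jar_rim below 0.009 m and z of lid_seat in the frame of jar_rim between -0.004 and 0.004 m and angle between lid_seat's own z axis and vertical below 0.1 rad and contact force between the fingers and lid below 0.1 N), for 0.2 s.
2. one of the tools stands in the mug (((horizontal distance between loop_foot and mug_in below 0.034 m and z of loop_foot in the frame of mug_in below 0.02 m and angle between loop_mid's own z axis and vertical below 0.65 rad) or (horizontal distance between brush_foot and mug_in below 0.034 m and z of brush_foot in the frame of mug_in below 0.02 m and angle between brush_mid's own z axis and vertical below 0.65 rad))), for 0.1 s.
At the end, for the whole second after the job is handed in: Lid on the jar: within 9 mm of centre, 4 mm in height, 0.1 rad of level. Both tools in the mug: handle foot within 20 mm of the inner floor and 34 mm of its centre, leaning under 0.65 rad. Lid and tools at rest; mug and jar upright (0.1 rad), within 40 mm of their starts (horizontal distance between lid_seat and jar_rim below 0.009 m and z of lid_seat in the frame of jar_rim between -0.004 and 0.004 m and angle between each of lid_seat, mug_rim, jar_rim's own z axis and vertical below 0.1 rad and horizontal distance between each of loop_foot, brush_foot and mug_in below 0.034 m and z of each of loop_foot, brush_foot in the frame of mug_in below 0.02 m and angle between each of loop_mid, brush_mid's own z axis and vertical below 0.65 rad and linear speed of each of loop, brush, lid below 0.03 m/s and distance of each of mug_in, jar_rim from where it was at the start of the episode below 0.04 m); the robot touches nothing.
It fails at once if the vase or a clay cup is pushed more than 25 mm or tipped (distance of any of vase_mid, cup1_mid, cup2_mid from where it was at the start of the episode above 0.025 m).
It fails at once if the mug or the jar is tipped by more than 0.5 rad (angle between any of mug_rim, jar_rim's own z axis and vertical above 0.5 rad).
It fails at once if a tool or the lid is dropped: it falls free at more than 1.1 m/s (a fall of some 60 mm) ((linear speed of loop above 1.1 m/s and contact force between the fingers and loop below 0.05 N) or (linear speed of brush above 1.1 m/s and contact force between the fingers and brush below 0.05 N) or (linear speed of lid above 1.1 m/s and contact force between the fingers and lid below 0.05 N)).
It also fails if it takes over 72 s, if anything falls off the work surface, if the arm or the gripper's body presses on something with over 40 N, if the wrist force passes 120 N, or if a joint passes its speed limit or range.

## Working session

There is one attempt and no reset: what is moved stays moved. The work goes in short steps, Python scripts to look and compute and a tool call to move; the robot and the scene stay as the last step left them, time stands still between calls to the robot, and variables do not carry over. Pictures are saved under pics/ and viewed, at most 10 in all, crops included, and the job is handed in when it is done.

Besides the shell and the picture viewer there is one more tool, called after "Call:" as name([rows], argument=value, ...), one row to a line, values as JSON. move_arm: Moves the arm, as the interface text tells. Shifts and turns lie within -1 to 1; 1 stands for 0.5 m of shift or 180 degrees of turn. Its arguments: {"type":"object","properties":{"deltas":{"type":"array","items":{"type":"array"}},"newtons":{"type":"number"}},"required":["deltas"]}

```bash
ls; mkdir -p pics; python3 - <<'E'
from station import manip
import cv2, numpy as np
print(manip.get_obs(), manip.tcp_to_grasp)
for n in ("scene","top"):
    c=manip.read_camera(n); np.savez(f"pics/{n}0.npz",**c)
    cv2.imwrite(f"pics/{n}0.png",c["frame"][:,:,::-1]); print(n,c["fovy"],c["cx"],c["cy"],c["R"],c["t"])
E
```

```text
pics
{'time_s': 0.0, 'qpos': array([ 5.80965092e+01,  1.58468176e+01,  8.62978871e+01,  1.34170039e-03,
        7.79629652e+01, -6.93321661e+00]), 'joint_vel': array([ 0.03653765,  0.04346462,  0.00055215,  0.05538372, -0.02662789,
       -0.07478884]), 'effort': array([ 6.14186301e-04, -4.16783524e+01, -2.45806360e+01, -8.78783817e-05,
        1.12146424e-02,  2.26467267e-05]), 'tcp_pos': array([0.24243921, 0.5207753 , 0.23042919]), 'ee_rot': array([-1.79893276e+02, -1.42991590e-02,  1.55029431e+02]), 'ft_force': array([0.72229908, 0.16127806, 0.21080098]), 'ft_torque': array([ 0.02781167, -0.02801904,  0.02569624]), 'grasp_force': 0.0, 'grip_width': 0.08559836134956296} -0.0187
scene 50.45953223307769 312.7670367199994 200.7611248898644 [[ 0.82743151  0.56147948  0.00989363]
 [ 0.32842488 -0.46954657 -0.81955056]
 [-0.4555153   0.68137127 -0.57292146]] [-0.41845507 -0.08251365  1.73367549]
top 53.967631447531076 315.72824388514954 202.31048939525928 [[-0.0182706  -0.99981954  0.00520315]
 [-0.99385412  0.01759283 -0.10929082]
 [ 0.10917956 -0.00716799 -0.9939962 ]] [-0.06227793  0.55168108  1.09965848]
```

View pics/top0.png

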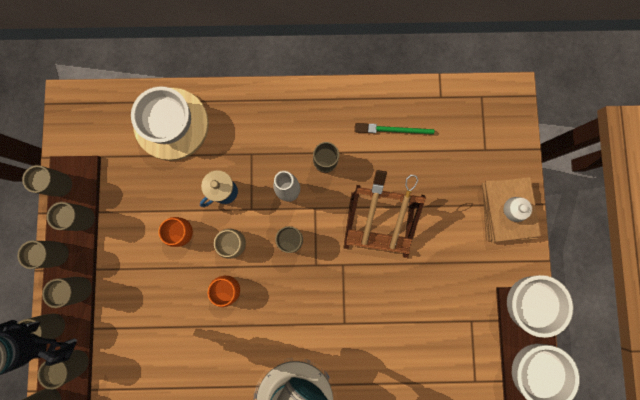

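View pics/scene0.png

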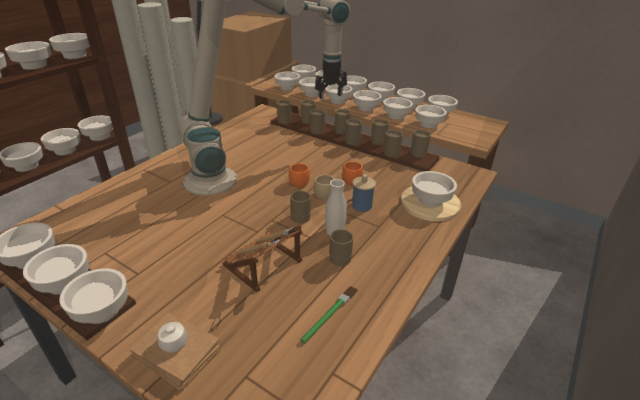

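The top view shows the lid on the mug at (217,187), with its handle towards (205,203). The buff jar is at (229,243), with orange decoys at (175,231) and (223,291). The vase is at (285,185), and the cups are at (326,155) and (289,239). On the rest, the brush runs from (367,243) to (379,180) and the loop from (395,247) to (412,182).

```bash
cat > h.py <<'E'
import numpy as np, cv2
from scipy.spatial.transform import Rotation as Ro
def cloud(c):
    h,w=c["depth"].shape; f=h/2/np.tan(np.radians(float(c["fovy"]))/2)
    v,u=np.mgrid[:h,:w]; z=c["depth"]
    P=np.stack([(u-c["cx"])*z/f,(v-c["cy"])*z/f,z],-1)
    W=(P-c["t"])@c["R"]; W[z<=0]=np.nan
    return W
def proj(c,X):
    h=c["depth"].shape[0]; f=h/2/np.tan(np.radians(float(c["fovy"]))/2)
    p=np.asarray(X)@c["R"].T+c["t"]; return p[...,:2]/p[...,2:]*f+[c["cx"],c["cy"]]
def circ(P):
    A=np.c_[2*P[:,:2],np.ones(len(P))]; s=np.linalg.lstsq(A,(P[:,:2]**2).sum(1),rcond=None)[0]
    return s[0],s[1],np.sqrt(s[2]+s[0]**2+s[1]**2)
E
python3 - <<'E'
from h import *
np.set_printoptions(precision=4,suppress=True)
c=dict(np.load("pics/top0.npz")); W=cloud(c); F=c["frame"]
for n,(u,v),r in [("lid",(217,187),24),("jar",(229,243),22),("vase",(285,185),22),("cup1",(326,155),18),("cup2",(289,239),18),("or1",(175,231),22),("or2",(223,291),22)]:
    Q=W[v-r:v+r,u-r:u+r].reshape(-1,3); Q=Q[np.isfinite(Q[:,0])]; zt=np.percentile(Q[Q[:,2]>.03][:,2],[50,90,99,100])
    m=Q[Q[:,2]>zt[2]-.012]; print(n,zt,len(m),m.mean(0),"bbox",m.min(0)[:2],m.max(0)[:2],(m.min(0)+m.max(0))[:2]/2)
# lid cap
Q=W[163:211,193:241].reshape(-1,3); 
for lo,hi in ((.100,.113),(.118,.14)):
    m=Q[(Q[:,2]>lo)&(Q[:,2]<hi)]; print("lid",lo,len(m),m.mean(0),m.min(0),m.max(0))
for u,v in [(217,180),(367,243),(370,220),(373,205),(376,195),(379,180),(395,245),(400,225),(404,210),(406,200)]: print(u,v,W[v,u])
R=W[170:260,340:430].reshape(-1,3)
top=cv2.resize(F[140:260,180:440][:,:,::-1],None,fx=3,fy=3,interpolation=cv2.INTER_CUBIC); cv2.imwrite("pics/topc.png",top)
E
```

```text
lid [0.1062 0.1109 0.1372 0.1393] 60 [0.5919 0.1943 0.1338] bbox [0.5824 0.1845] [0.6034 0.2056] [0.5929 0.195 ]
jar [0.0637 0.0731 0.0754 0.0759] 162 [0.4376 0.1675 0.0703] bbox [0.3998 0.1356] [0.4742 0.2094] [0.437  0.1725]
vase [0.1407 0.1991 0.2025 0.2034] 113 [0.5904 0.009  0.1986] bbox [ 0.5655 -0.0139] [0.6113 0.031 ] [0.5884 0.0085]
cup1 [0.0419 0.0943 0.0976 0.1003] 146 [ 0.6769 -0.1008  0.0935] bbox [ 0.64   -0.1359] [ 0.7105 -0.0665] [ 0.6752 -0.1012]
cup2 [0.0346 0.0953 0.0985 0.1003] 131 [0.4447 0.0048 0.0948] bbox [ 0.4109 -0.0306] [0.4808 0.0393] [0.4458 0.0044]
or1 [0.0593 0.0726 0.0748 0.0762] 184 [0.4722 0.3202 0.0699] bbox [0.4354 0.2853] [0.5098 0.3626] [0.4726 0.3239]
or2 [0.0627 0.0729 0.0753 0.0774] 174 [0.3077 0.1842 0.0705] bbox [0.2689 0.1511] [0.344  0.2267] [0.3064 0.1889]
lid 0.1 685 [0.5917 0.1943 0.1067] [0.551  0.1526 0.1005] [0.6332 0.2372 0.1129]
lid 0.118 65 [0.5918 0.1937 0.1329] [0.5824 0.1845 0.1184] [0.6034 0.2056 0.1393]
217 180 [0.6071 0.193  0.1078]
367 243 [ 0.4314 -0.2159  0.0307]
370 220 [ 0.4928 -0.2176  0.0937]
373 205 [ 0.5302 -0.2222  0.1255]
376 195 [ 0.5544 -0.2281  0.1435]
379 180 [ 0.589  -0.2325  0.1714]
395 245 [ 0.4243 -0.2932  0.0415]
400 225 [ 0.478  -0.2986  0.0916]
404 210 [ 0.5157 -0.3036  0.1243]
406 200 [ 0.5398 -0.3052  0.1446]
```

View pics/topc.png

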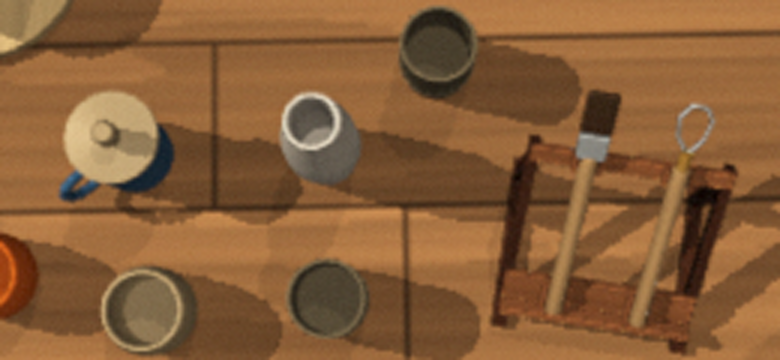

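The crop at 3x confirms it: lid knob at (103,131), jar mouth at (145,309), brush handle (553,312)→(585,165), loop handle (638,322)→(680,170). I'm adding a move planner and refining the fits.

```bash
cat >> h.py <<'E'
def plan(pos,rpy,n,claw,start=None,full=False):
    from station import manip
    o=manip.get_obs()
    p,r=(o["tcp_pos"],Ro.from_euler("xyz",o["ee_rot"],degrees=True)) if start is None else start
    g=Ro.from_euler("xyz",rpy,degrees=True); rv=(r.inv()*g).as_rotvec(); d=(np.array(pos)-p)
    print("rot deg",np.degrees(rv).round(1),"dist",np.linalg.norm(d).round(4))
    for i in range(n):
        a=rv/np.pi/n; s=r.inv().apply(d/n)/.5; r=r*Ro.from_rotvec(rv/n)
        print("[%s,%s,%g]"%([float(round(x,3)) for x in a],[float(round(x,3)) for x in s],claw),end=",\n" if i%5==4 else ",")
    print(); return np.array(pos),g
E
python3 - <<'E'
from h import *
np.set_printoptions(precision=4,suppress=True)
c=dict(np.load("pics/top0.npz")); W=cloud(c)
Q=W[218:268,204:254].reshape(-1,3); m=Q[(Q[:,2]>.069)&(Q[:,2]<.079)]; print("jar rim",circ(m),m[:,2].mean())
from scipy.optimize import least_squares
f=lambda q,s:np.minimum(abs(np.hypot(s[:,0]-q[0],s[:,1]-q[1])-.035),.01)
print(least_squares(f,[.437,.172],args=(m,)).x)
s=plan([.57,.19,.30],[180,0,0],16,1)
E
```

```text
jar rim (np.float64(0.43798772240892975), np.float64(0.1735026953639296), np.float64(0.035354261869943664)) 0.07198053475236367
[0.438  0.1735]
rot deg [ -0.    0.1 155. ] dist 0.4707
[[-0.0, 0.0, 0.054],[-0.055, -0.02, -0.009],1],[[-0.0, 0.0, 0.054],[-0.057, -0.011, -0.009],1],[[-0.0, 0.0, 0.054],[-0.058, -0.001, -0.009],1],[[-0.0, 0.0, 0.054],[-0.058, 0.009, -0.009],1],[[-0.0, 0.0, 0.054],[-0.055, 0.018, -0.009],1],
[[-0.0, 0.0, 0.054],[-0.051, 0.027, -0.009],1],[[-0.0, 0.0, 0.054],[-0.046, 0.036, -0.009],1],[[-0.0, 0.0, 0.054],[-0.039, 0.043, -0.009],1],[[-0.0, 0.0, 0.054],[-0.032, 0.049, -0.009],1],[[-0.0, 0.0, 0.054],[-0.023, 0.054, -0.009],1],
[[-0.0, 0.0, 0.054],[-0.014, 0.057, -0.009],1],[[-0.0, 0.0, 0.054],[-0.004, 0.058, -0.009],1],[[-0.0, 0.0, 0.054],[0.006, 0.058, -0.009],1],[[-0.0, 0.0, 0.054],[0.016, 0.056, -0.009],1],[[-0.0, 0.0, 0.054],[0.025, 0.053, -0.009],1],
[[-0.0, 0.0, 0.054],[0.033, 0.048, -0.009],1],
```

Call:
move_arm([
  [[0,0,0.054],[-0.055,-0.02,-0.009],1],
  [[0,0,0.054],[-0.057,-0.011,-0.009],1],
  [[0,0,0.054],[-0.058,-0.001,-0.009],1],
  [[0,0,0.054],[-0.058,0.009,-0.009],1],
  [[0,0,0.054],[-0.055,0.018,-0.009],1],
])

```text
time_s: 0.72
tcp_pos: [0.3454, 0.4167, 0.2535]
ee_rot: [-180.0, 0.0, 106.1]
ft_force: [-1.1, -0.1, -0.1]
grip_width: 0.0856
grasp_force: 0.0
```

Call:
move_arm([
  [[0,0,0.054],[-0.051,0.027,-0.009],1],
  [[0,0,0.054],[-0.046,0.036,-0.009],1],
  [[0,0,0.054],[-0.039,0.043,-0.009],1],
  [[0,0,0.054],[-0.032,0.049,-0.009],1],
  [[0,0,0.054],[-0.023,0.054,-0.009],1],
])

```text
time_s: 1.35
tcp_pos: [0.4474, 0.3129, 0.276]
ee_rot: [-180.0, 0.0, 57.5]
ft_force: [-0.5, -0.4, 0.1]
grip_width: 0.0855
grasp_force: 0.0
```

Call:
move_arm([
  [[0,0,0.054],[-0.014,0.057,-0.009],1],
  [[0,0,0.054],[-0.004,0.058,-0.009],1],
  [[0,0,0.054],[0.006,0.058,-0.009],1],
  [[0,0,0.054],[0.016,0.056,-0.009],1],
  [[0,0,0.054],[0.025,0.053,-0.009],1],
])

```text
time_s: 1.98
tcp_pos: [0.5493, 0.2084, 0.2984]
ee_rot: [-180.0, 0.1, 8.9]
ft_force: [0.3, 0.3, -0.1]
grip_width: 0.0854
grasp_force: 0.0
```

Call:
move_arm([
  [[0,0,0.054],[0.033,0.048,-0.009],1],
  [[0,0,0],[0,0,0],1],
  [[0,0,0],[0,0,0],1],
])

```text
time_s: 2.35
tcp_pos: [0.5683, 0.1885, 0.3027]
ee_rot: [-180.0, 0.1, -0.4]
ft_force: [-0.2, -0.3, -0.6]
grip_width: 0.0856
grasp_force: 0.0
```

```bash
python3 - <<'E'
from h import *
from station import manip
np.set_printoptions(precision=4,suppress=True)
o=manip.get_obs(); print(o["qpos"],o["tcp_pos"],o["ee_rot"])
c=manip.read_camera("wrist"); np.savez("pics/w1.npz",**c); cv2.imwrite("pics/w1.png",c["frame"][:,:,::-1])
W=cloud(c)
for n,X in (("knob",[.592,.194,.124]),("jar",[.438,.1735,.072])): print(n,proj(c,X))
Q=W.reshape(-1,3)
for n,x,y,z0,z1,r in (("knob",.592,.194,.125,.145,.03),("cap",.592,.194,.1,.112,.06),("rim",.438,.1735,.069,.078,.05),("mugwall",.592,.194,.05,.095,.05)):
    m=Q[(np.hypot(Q[:,0]-x,Q[:,1]-y)<r)&(Q[:,2]>z0)&(Q[:,2]<z1)]; print(n,len(m),m.mean(0),m.min(0),m.max(0),circ(m))
E
```

```text
[ 11.6625  16.2672  75.5948   0.0514  88.2299 102.0621] [0.5683 0.1885 0.3027] [-179.969     0.1006   -0.4011]
knob [314.4749 153.7864]
jar [333.7136 273.9914]
knob 447 [0.5967 0.1975 0.1354] [0.5855 0.1877 0.1252] [0.6066 0.2081 0.1384] (np.float64(0.5964162475448271), np.float64(0.19756184139523864), np.float64(0.007679037459302506))
cap 5064 [0.5977 0.1974 0.1078] [0.5542 0.1559 0.1036] [0.6375 0.2388 0.1119] (np.float64(0.5961658570162567), np.float64(0.19758404183704412), np.float64(0.030638883635057873))
rim 641 [0.4449 0.1769 0.0718] [0.4045 0.14   0.069 ] [0.4791 0.2134 0.0747] (np.float64(0.44209903959597546), np.float64(0.17648836997590156), np.float64(0.03519172601544229))
mugwall 31 [0.5647 0.2336 0.0864] [0.5601 0.2303 0.083 ] [0.5694 0.2367 0.088 ] (np.float64(0.5647152949356086), np.float64(0.23350209901645816), np.float64(0.002996166716616995))
```

View pics/w1.png

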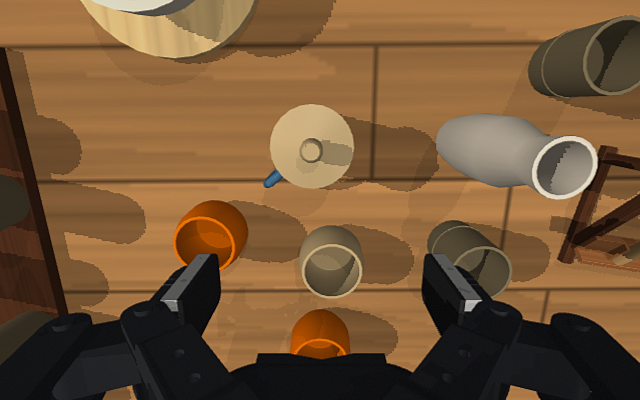

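Wrist view: lid knob at (311,150), jar mouth around (331,271), vase at (520,155), all clear of the fingers. The two cameras agree on the lid-to-jar offset but differ by about 4 mm in absolute position, so I'll go closer to settle that.

```bash
python3 -c "
from h import *
plan([.5945,.196,.19],[180,0,0],5,.5)"
```

```text
rot deg [-0.   0.1 -0.4] dist 0.1162
[[-0.0, 0.0, -0.0],[0.011, -0.003, 0.045],0.5],[[-0.0, 0.0, -0.0],[0.011, -0.003, 0.045],0.5],[[-0.0, 0.0, -0.0],[0.011, -0.003, 0.045],0.5],[[-0.0, 0.0, -0.0],[0.011, -0.003, 0.045],0.5],[[-0.0, 0.0, -0.0],[0.011, -0.003, 0.045],0.5],
```

Call:
move_arm([
  [[0,0,0],[0.011,-0.003,0.045],0.5],
  [[0,0,0],[0.011,-0.003,0.045],0.5],
  [[0,0,0],[0.011,-0.003,0.045],0.5],
  [[0,0,0],[0.011,-0.003,0.045],0.5],
  [[0,0,0],[0.011,-0.003,0.045],0.5],
])

```text
time_s: 3.02
tcp_pos: [0.5958, 0.1965, 0.1901]
ee_rot: [-180.0, 0.0, -0.3]
ft_force: [1.0, -0.1, 0.1]
grip_width: 0.0427
grasp_force: 0.0
```

Call:
move_arm([
  [[0,0,0],[0,0,0],0.5],
  [[0,0,0],[0,0,0],0.5],
])

```text
time_s: 3.28
tcp_pos: [0.5965, 0.196, 0.1917]
ee_rot: [-180.0, -0.0, -0.4]
ft_force: [0.1, 0.6, 1.3]
grip_width: 0.0422
grasp_force: 0.0
```

```bash
python3 - <<'E'
from h import *
from station import manip
np.set_printoptions(precision=4,suppress=True)
o=manip.get_obs(); print(o["tcp_pos"],o["ee_rot"],o["grip_width"])
c=manip.read_camera("wrist"); np.savez("pics/w2.npz",**c); cv2.imwrite("pics/w2.png",c["frame"][:,:,::-1])
W=cloud(c)
Q=W.reshape(-1,3)
for n,x,y,z0,z1,r in (("knob",.595,.196,.125,.145,.03),("cap",.595,.196,.1,.112,.06),("rim",.44,.175,.069,.078,.05),("mugwall",.592,.194,.05,.095,.05)):
    m=Q[(np.hypot(Q[:,0]-x,Q[:,1]-y)<r)&(Q[:,2]>z0)&(Q[:,2]<z1)]
    if len(m): print(n,len(m),m.mean(0),m.min(0),m.max(0),(m.min(0)+m.max(0))/2)
E
```

```text
[0.5965 0.196  0.1917] [-179.9776   -0.0454   -0.4182] 0.04217112956685793
knob 957 [0.5977 0.1974 0.1349] [0.5854 0.1871 0.125 ] [0.6067 0.2079 0.1383] [0.5961 0.1975 0.1317]
cap 9534 [0.5991 0.1974 0.1077] [0.5539 0.1558 0.1009] [0.6378 0.2394 0.112 ] [0.5958 0.1976 0.1065]
rim 594 [0.4671 0.1784 0.0716] [0.443  0.1414 0.069 ] [0.4799 0.2132 0.0736] [0.4615 0.1773 0.0713]
mugwall 44 [0.6163 0.2089 0.0613] [0.5605 0.1869 0.05  ] [0.6326 0.2362 0.0884] [0.5965 0.2116 0.0692]
```

View pics/w2.png

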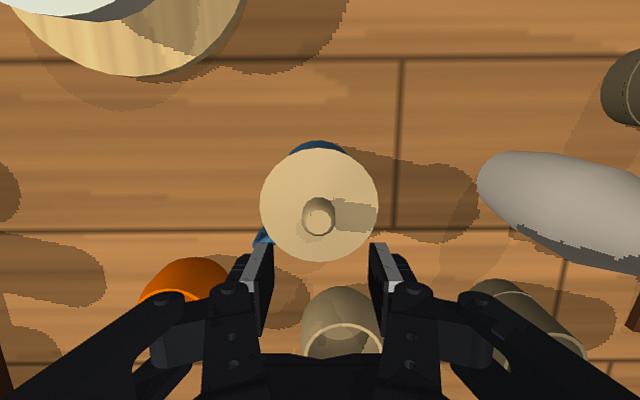

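The lid knob at (318,217) sits between the finger tips at (272,243) and (370,243), within about 1.5 mm of centre. Next I descend, grip and check.

Call:
move_arm([
  [[0,0,0],[0,-0.003,0.04],0.5],
  [[0,0,0],[0,0,0.04],0.5],
  [[0,0,0],[0,0,0.04],0.5],
  [[0,0,0],[0,0,0.022],0.5],
  [[0,0,0],[0,0,0],0.5],
], newtons=30)

```text
time_s: 3.95
tcp_pos: [0.5965, 0.1969, 0.1199]
ee_rot: [-180.0, 0.0, -0.5]
ft_force: [0.1, 0.9, 1.1]
grip_width: 0.043
grasp_force: 0.0
```

Call:
move_arm([
  [[0,0,0],[0,0,0],0.3],
  [[0,0,0],[0,0,0],0],
  [[0,0,0],[0,0,0],0],
  [[0,0,0],[0,0,0],0],
  [[0,0,0],[0,0,0],0],
], newtons=30)

```text
time_s: 4.58
tcp_pos: [0.5975, 0.1973, 0.1211]
ee_rot: [-179.9, -0.1, -0.5]
ft_force: [-0.7, 0.6, 4.9]
grip_width: 0.0202
grasp_force: 29.7
```

Call:
move_arm([
  [[0,0,0],[0,0,-0.02],0],
  [[0,0,0],[0,0,-0.04],0],
  [[0,0,0],[0,0,-0.06],0],
  [[0,0,0],[0,0,-0.06],0],
  [[0,0,0],[0,0,-0.05],0],
])

```text
time_s: 5.2
tcp_pos: [0.5964, 0.1965, 0.2358]
ee_rot: [180.0, 0.0, -0.5]
ft_force: [-0.3, 0.9, -1.4]
grip_width: 0.02
grasp_force: 29.6
```

```bash
python3 - <<'E'
from h import *
from station import manip
np.set_printoptions(precision=4,suppress=True)
o=manip.get_obs(); print(o["tcp_pos"],o["ee_rot"],o["grip_width"],o["grasp_force"],o["ft_force"])
c=manip.read_camera("wrist"); np.savez("pics/w3.npz",**c); cv2.imwrite("pics/w3.png",c["frame"][:,:,::-1])
t=manip.read_camera("top"); np.savez("pics/t3.npz",**t)
for n,c in (("w",c),("t",t)):
  Q=cloud(c).reshape(-1,3); Q=Q[np.isfinite(Q[:,0])]
  p=o["tcp_pos"]
  for n,x,y,z0,z1,r in (("cap",p[0],p[1],p[2]-.03,p[2]-.004,.05),("rim",.442,.1765,.069,.076,.045),("mug",.596,.196,.09,.104,.05)):
    m=Q[(np.hypot(Q[:,0]-x,Q[:,1]-y)<r)&(Q[:,2]>z0)&(Q[:,2]<z1)]
    if len(m)>5: print(n,len(m),m.mean(0),m.min(0),m.max(0),(m.min(0)+m.max(0))/2,circ(m))
  m=Q[(abs(Q[:,0]-p[0])<.05)&(abs(Q[:,1]-p[1])<.05)&(Q[:,2]<p[2]-.006)&(Q[:,2]>p[2]-.022)]
  if len(m)>30: print("capplane",np.linalg.lstsq(np.c_[m[:,:2]-p[:2],np.ones(len(m))],m[:,2],rcond=None)[0])
plan([o["tcp_pos"][0]-.1543,o["tcp_pos"][1]-.0211,.2],[180,0,-.4],6,0)
E
```

```text
[0.5964 0.1965 0.2358] [179.9648   0.0172  -0.492 ] 0.02002547701189077 29.577285430859774 [-0.2751  0.8655 -1.4159]
cap 12871 [0.6072 0.196  0.2222] [0.5525 0.1543 0.2142] [0.6367 0.238  0.2318] [0.5946 0.1962 0.223 ] (np.float64(0.5953673088723148), np.float64(0.19612584311921938), np.float64(0.031516262485954294))
rim 253 [0.4196 0.1938 0.0718] [0.4051 0.1609 0.0691] [0.4488 0.213  0.0738] [0.4269 0.187  0.0714] (np.float64(0.4409946877680548), np.float64(0.1775031589612267), np.float64(0.03379701571740431))
mug 586 [0.6235 0.1997 0.0995] [0.6056 0.1639 0.0901] [0.6327 0.2352 0.1027] [0.6192 0.1995 0.0964] (np.float64(0.5964054646184116), np.float64(0.19903003161144273), np.float64(0.034896246106752404))
capplane [-0.007  -0.0003  0.2222]
cap 463 [0.5766 0.1892 0.225 ] [0.5519 0.1526 0.2154] [0.6346 0.2344 0.2309] [0.5932 0.1935 0.2232] (np.float64(0.5910186922564601), np.float64(0.19223267719499665), np.float64(0.029888959579066284))
rim 108 [0.4402 0.1711 0.0721] [0.4028 0.137  0.0691] [0.4739 0.2088 0.0759] [0.4383 0.1729 0.0725] (np.float64(0.4381260787483793), np.float64(0.1736342429026164), np.float64(0.03532576242666521))
mug 90 [0.578  0.1797 0.0984] [0.5538 0.1595 0.0902] [0.6221 0.2245 0.1029] [0.588  0.192  0.0965] (np.float64(0.591082205160765), np.float64(0.19608117078754592), np.float64(0.0356451005337559))
capplane [0.0153 0.0164 0.2253]
rot deg [-0.  -0.3 -0.1] dist 0.1619
[[-0.0, -0.0, -0.0],[-0.052, 0.008, 0.012],0],[[-0.0, -0.0, -0.0],[-0.052, 0.008, 0.012],0],[[-0.0, -0.0, -0.0],[-0.052, 0.008, 0.012],0],[[-0.0, -0.0, -0.0],[-0.052, 0.008, 0.012],0],[[-0.0, -0.0, -0.0],[-0.052, 0.008, 0.013],0],
[[-0.0, -0.0, -0.0],[-0.052, 0.008, 0.013],0],
```

View pics/w3.png

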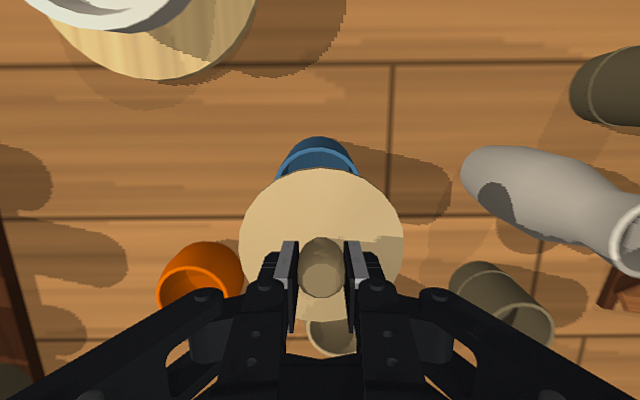

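The lid is held level (cap centre about (320,230)) and the mug mouth at (318,155) is now visible. Mug is at about (0.596, 0.199) and the target TCP for the jar is about (0.4428, 0.1767).

Call:
move_arm([
  [[0,0,0],[-0.03,0.004,0],0],
  [[0,0,0],[-0.052,0.007,0.01],0],
  [[0,0,0],[-0.06,0.008,0.014],0],
  [[0,0,0],[-0.06,0.008,0.014],0],
  [[0,0,0],[-0.052,0.007,0.014],0],
])

```text
time_s: 5.92
tcp_pos: [0.4658, 0.1802, 0.2067]
ee_rot: [179.9, 0.3, -0.5]
ft_force: [-0.5, -0.2, -2.0]
grip_width: 0.02
grasp_force: 29.6
```

Call:
move_arm([
  [[0,0,0],[-0.04,0.005,0.02],0],
  [[0,0,0],[-0.013,0.001,0.05],0],
  [[0,0,0],[0,0,0.05],0],
  [[0,0,0],[0,0,0.04],0],
  [[0,0,0],[0,0,0.02],0],
])

```text
time_s: 6.55
tcp_pos: [0.44, 0.1775, 0.1166]
ee_rot: [179.9, 0.3, -0.5]
ft_force: [0.6, 0.0, -1.5]
grip_width: 0.0205
grasp_force: 29.6
```

```bash
python3 - <<'E'
from h import *
from station import manip
np.set_printoptions(precision=4,suppress=True)
o=manip.get_obs(); p=o["tcp_pos"]; print(p,o["ee_rot"],o["grip_width"],o["grasp_force"],o["ft_force"])
c=manip.read_camera("top"); np.savez("pics/t4.npz",**c); 
w=manip.read_camera("wrist")
im=cv2.resize(c["frame"][200:290,170:290][:,:,::-1],None,fx=4,fy=4,interpolation=cv2.INTER_CUBIC); cv2.imwrite("pics/t4.png",np.hstack([im,cv2.resize(w["frame"][:,:,::-1],(320,360))]))
for n,c in (("w",w),("t",c)):
  Q=cloud(c).reshape(-1,3); Q=Q[np.isfinite(Q[:,0])]
  m=Q[(np.hypot(Q[:,0]-p[0],Q[:,1]-p[1])<.055)&(Q[:,2]>p[2]-.022)&(Q[:,2]<p[2]-.008)]; print(len(m),m.mean(0),(m.min(0)+m.max(0))/2,m.max(0)-m.min(0))
E
```

```text
[0.44   0.1775 0.1166] [179.9237   0.2982  -0.484 ] 0.020521559925654395 29.554949321318418 [ 0.5531  0.0205 -1.5439]
12816 [0.4507 0.177  0.1024] [0.4382 0.1771 0.1015] [0.0842 0.0838 0.0135]
282 [0.4307 0.1627 0.1022] [0.4356 0.1649 0.102 ] [0.0798 0.0603 0.0128]
```

View pics/t4.png

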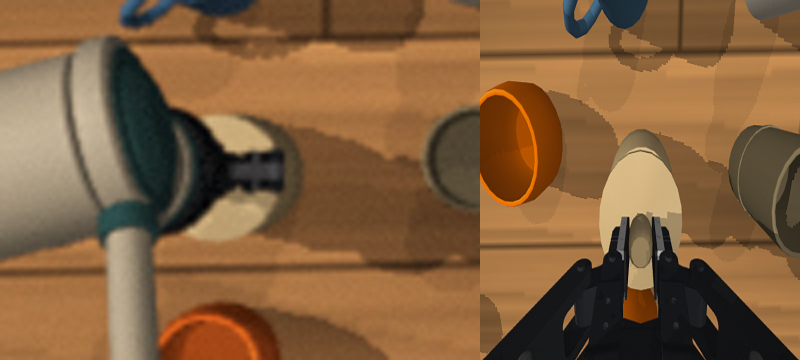

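The wrist panel shows the lid level over the jar, with its centre about 3.5 mm short in x. I'll shift and lower.

Call:
move_arm([
  [[0,0,0],[0.007,0.001,0],0],
  [[0,0,0],[0,0,0.016],0],
  [[0,0,0],[0,0,0.014],0],
  [[0,0,0],[0,0,0.008],0],
  [[0,0,0],[0,0,0.004],0],
])

```text
time_s: 7.28
tcp_pos: [0.4463, 0.1776, 0.0974]
ee_rot: [180.0, 0.0, -0.5]
ft_force: [0.5, 0.8, -1.8]
grip_width: 0.0202
grasp_force: 29.6
```

Call:
move_arm([
  [[0,0,0],[0,0,0.002],0],
  [[0,0,0],[0,0,0.002],0],
  [[0,0,0],[0,0,0],0],
])

```text
time_s: 7.65
tcp_pos: [0.4466, 0.1777, 0.0959]
ee_rot: [-180.0, -0.0, -0.5]
ft_force: [0.4, 0.1, -1.5]
grip_width: 0.0201
grasp_force: 29.6
```

Call:
move_arm([
  [[0,0,0],[-0.004,0.001,0],0],
  [[0,0,0],[0,0,0.003],0],
  [[0,0,0],[0,0,0.002],0],
  [[0,0,0],[0,0,0.002],0],
  [[0,0,0],[0,0,0],0],
])

```text
time_s: 8.28
tcp_pos: [0.4445, 0.1772, 0.093]
ee_rot: [-180.0, -0.0, -0.5]
ft_force: [-1.9, -0.4, 5.1]
grip_width: 0.0203
grasp_force: 30.1
```

Contact came at the expected height, so I'll release and look.

Call:
move_arm([
  [[0,0,0],[0,0,0],0.3],
  [[0,0,0],[0,0,0],0.5],
  [[0,0,0],[0,0,0],0.5],
  [[0,0,0],[0,0,-0.03],0.5],
  [[0,0,0],[0,0,-0.08],0.5],
])

```text
time_s: 8.9
tcp_pos: [0.4429, 0.1768, 0.1461]
ee_rot: [179.9, 0.3, -0.5]
ft_force: [1.2, -0.5, 0.2]
grip_width: 0.0429
grasp_force: 0.0
```

Call:
move_arm([
  [[0,0,0],[0,0,-0.11],0.7],
  [[0,0,0],[0,0,-0.11],0.7],
  [[0,0,0],[0,0,-0.1],0.7],
  [[0,0,0],[0,0,-0.04],0.7],
  [[0,0,0],[0,0,0],0.7],
])

```text
time_s: 9.52
tcp_pos: [0.4453, 0.1774, 0.3288]
ee_rot: [-179.9, -0.2, -0.5]
ft_force: [0.2, 0.3, -0.9]
grip_width: 0.0597
grasp_force: 0.0
```

```bash
python3 - <<'E'
from h import *
from station import manip
np.set_printoptions(precision=4,suppress=True)
o=manip.get_obs(); p=o["tcp_pos"]; print(p,o["ee_rot"],o["grip_width"],o["qpos"])
w=manip.read_camera("wrist"); np.savez("pics/w5.npz",**w); cv2.imwrite("pics/w5.png",w["frame"][:,:,::-1])
Q=cloud(w).reshape(-1,3); Q=Q[np.isfinite(Q[:,0])]
for n,x,y,z0,z1,r in (("cap",.442,.1765,.073,.09,.05),("knob",.442,.1765,.098,.115,.03),("mug",.596,.199,.092,.104,.05)):
    m=Q[(np.hypot(Q[:,0]-x,Q[:,1]-y)<r)&(Q[:,2]>z0)&(Q[:,2]<z1)]; print(n,len(m),m.mean(0),m.max(0),(m.min(0)+m.max(0))/2,circ(m))
m=Q[(np.hypot(Q[:,0]-.442,Q[:,1]-.1765)<.04)&(np.hypot(Q[:,0]-.442,Q[:,1]-.1765)>.02)&(Q[:,2]>.07)&(Q[:,2]<.1)]
print("plane",np.linalg.lstsq(np.c_[m[:,:2]-p[:2],np.ones(len(m))],m[:,2],rcond=None)[0])
E
```

```text
[0.4453 0.1774 0.3288] [-179.9419   -0.2183   -0.4891] 0.05971823789796919 [ 13.391    4.8631  86.5729   0.004   88.3381 103.8798]
cap 3602 [0.445  0.1772 0.0797] [0.4849 0.2184 0.0899] [0.4432 0.1772 0.0815] (np.float64(0.4433566977342417), np.float64(0.17718005173078347), np.float64(0.030676888016207847))
knob 305 [0.4443 0.1771 0.1073] [0.4539 0.187  0.111 ] [0.4437 0.1771 0.1046] (np.float64(0.4439524886586625), np.float64(0.1770602382653995), np.float64(0.007620608734023821))
mug 778 [0.582  0.2002 0.0998] [0.6159 0.2364 0.1031] [0.5864 0.199  0.0976] (np.float64(0.5940489697900441), np.float64(0.19884615264684927), np.float64(0.03543729642982131))
plane [0.0065 0.0046 0.0795]
```

View pics/w5.png

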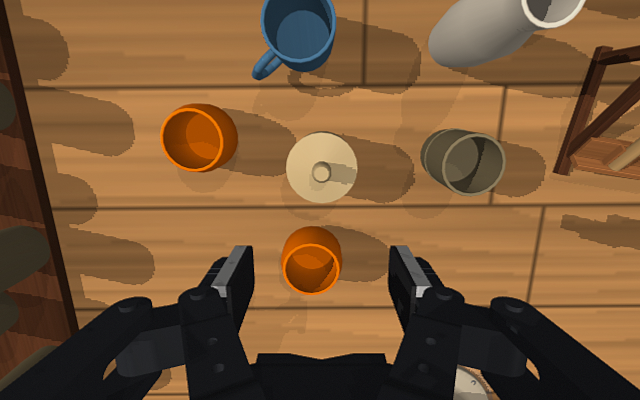

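The lid at (321,170) is seated level on the jar and let go, and the mug mouth at (298,35) is open. Next I'll move above the rest.

```bash
python3 -c "
from h import *
plan([.54,-.245,.30],[180,0,-6],10,.7)"
```

```text
rot deg [-0.  -0.   5.5] dist 0.4337
[[-0.0, -0.0, 0.003],[0.02, 0.084, 0.005],0.7],[[-0.0, -0.0, 0.003],[0.021, 0.084, 0.005],0.7],[[-0.0, -0.0, 0.003],[0.021, 0.084, 0.005],0.7],[[-0.0, -0.0, 0.003],[0.022, 0.084, 0.005],0.7],[[-0.0, -0.0, 0.003],[0.023, 0.083, 0.005],0.7],
[[-0.0, -0.0, 0.003],[0.024, 0.083, 0.005],0.7],[[-0.0, -0.0, 0.003],[0.025, 0.083, 0.005],0.7],[[-0.0, -0.0, 0.003],[0.025, 0.083, 0.005],0.7],[[-0.0, -0.0, 0.003],[0.026, 0.082, 0.005],0.7],[[-0.0, -0.0, 0.003],[0.027, 0.082, 0.005],0.7],
```

Call:
move_arm([
  [[0,0,0.003],[0.02,0.084,0.005],0.7],
  [[0,0,0.003],[0.021,0.084,0.005],0.7],
  [[0,0,0.003],[0.021,0.084,0.005],0.7],
  [[0,0,0.003],[0.022,0.084,0.005],0.7],
  [[0,0,0.003],[0.023,0.083,0.005],0.7],
])

```text
time_s: 10.2
tcp_pos: [0.4915, -0.0349, 0.3125]
ee_rot: [-180.0, 0.2, -3.2]
ft_force: [0.4, 0.8, 0.5]
grip_width: 0.0601
grasp_force: 0.0
```

Call:
move_arm([
  [[0,0,0.003],[0.024,0.083,0.005],0.7],
  [[0,0,0.003],[0.025,0.083,0.005],0.7],
  [[0,0,0.003],[0.025,0.083,0.005],0.7],
  [[0,0,0.003],[0.026,0.082,0.005],0.7],
  [[0,0,0.003],[0.027,0.082,0.005],0.7],
])

```text
time_s: 10.82
tcp_pos: [0.5396, -0.2453, 0.2997]
ee_rot: [-179.9, 0.2, -5.9]
ft_force: [0.2, 0.3, 0.5]
grip_width: 0.0599
grasp_force: 0.0
```

Call:
move_arm([
  [[0,0,0],[0,0,0],0.5],
  [[0,0,0],[0,0,0],0.5],
])

```text
time_s: 11.08
tcp_pos: [0.5395, -0.2436, 0.3005]
ee_rot: [-179.9, 0.2, -5.9]
ft_force: [0.3, -0.1, -0.5]
grip_width: 0.0425
grasp_force: 0.0
```

```bash
python3 - <<'E'
from h import *
from station import manip
np.set_printoptions(precision=4,suppress=True)
o=manip.get_obs(); p=o["tcp_pos"]; print(p,o["ee_rot"],o["grip_width"],o["qpos"])
w=manip.read_camera("wrist"); np.savez("pics/w6.npz",**w); cv2.imwrite("pics/w6.png",w["frame"][:,:,::-1])
for X in ([.535,-.22,.115],[.535,-.3,.115]): print(proj(w,X))
E
```

```text
[ 0.5395 -0.2436  0.3005] [-179.8627    0.1891   -5.9055] 0.04248786615312006 [-31.0654  15.7604  76.6232   0.044   87.8459  64.8385]
[297.6778 183.287 ]
[378.4035 175.1599]
```

View pics/w6.png

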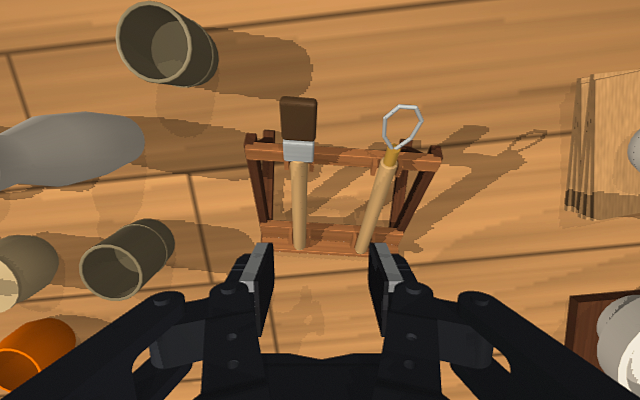

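Wrist view: brush handle (300,165)→(299,245) and loop handle (388,168)→(363,248), with brush and loop faces flat. I'll fit the axes from depth.

```bash
python3 - <<'E'
from h import *
np.set_printoptions(precision=4,suppress=True)
c=dict(np.load("pics/w6.npz")); W=cloud(c)
for n,a,b in (("brush",(300,168),(299,240)),("loop",(387,172),(365,240))):
    P=[]
    for v in range(a[1],b[1],2):
        u0=a[0]+(b[0]-a[0])*(v-a[1])/(b[1]-a[1]); r=W[v,int(u0-9):int(u0+10)]
        zz=r[:,2]; ok=zz>np.nanmax(zz)-.005
        q=r[ok]; P.append(q.mean(0))
    P=np.array(P); m=np.median(P,0)
    f=[np.polyfit(P[:,0],P[:,k],1) for k in (1,2)]
    k=abs(P[:,2]-np.polyval(f[1],P[:,0]))<.004; P=P[k]; f=[np.polyfit(P[:,0],P[:,k],1) for k in (1,2)]
    print(n,len(P),"dy/dx",f[0][0],"yaw",np.degrees(np.arctan(f[0][0])),"elev",np.degrees(np.arctan(f[1][0]*np.cos(np.arctan(f[0][0])))))
    for x in (.44,.5,.535): print(x,[np.polyval(g,x) for g in f])
E
```

```text
brush 36 dy/dx -0.17466586929325356 yaw -9.907669045911351 elev 39.989844082439035
0.44 [np.float64(-0.20495346528617842), np.float64(0.04628535282636059)]
0.5 [np.float64(-0.21543341744377362), np.float64(0.09737514762212196)]
0.535 [np.float64(-0.22154672286903748), np.float64(0.12717752791964948)]
loop 34 dy/dx -0.17033436459483356 yaw -9.666663861256335 elev 40.04562113452647
0.44 [np.float64(-0.2857144750631241), np.float64(0.05747009831999089)]
0.5 [np.float64(-0.2959345369388141), np.float64(0.10862385748599951)]
0.535 [np.float64(-0.3018962396996333), np.float64(0.13846355033283786)]
```

```bash
python3 - <<'E'
from h import *
rpy=[180,-10,-9.8]; R=Ro.from_euler("xyz",rpy,degrees=True); a=R.apply([0,0,1]); print(a)
g=np.array([.532,-.221,.1156]); T=g+.016*a; print("tcp",T)
s=plan(T-.08*a,rpy,5,.5)
plan(T,rpy,4,.5,s)
E
```

```text
[ 0.17111429 -0.02955657 -0.98480775]
tcp [ 0.53473783 -0.22147291  0.09984308]
rot deg [-0.4 10.1  3.9] dist 0.1262
[[-0.0, 0.011, 0.004],[-0.008, -0.009, 0.049],0.5],[[-0.0, 0.011, 0.004],[-0.01, -0.009, 0.049],0.5],[[-0.0, 0.011, 0.004],[-0.012, -0.009, 0.048],0.5],[[-0.0, 0.011, 0.004],[-0.014, -0.009, 0.048],0.5],[[-0.0, 0.011, 0.004],[-0.016, -0.008, 0.047],0.5],

rot deg [0. 0. 0.] dist 0.08
[[0.0, 0.0, 0.0],[0.0, -0.0, 0.04],0.5],[[0.0, 0.0, 0.0],[0.0, -0.0, 0.04],0.5],[[0.0, 0.0, 0.0],[0.0, -0.0, 0.04],0.5],[[0.0, 0.0, 0.0],[0.0, -0.0, 0.04],0.5],
```

Call:
move_arm([
  [[0,0.011,0.004],[-0.008,-0.009,0.049],0.5],
  [[0,0.011,0.004],[-0.01,-0.009,0.049],0.5],
  [[0,0.011,0.004],[-0.012,-0.009,0.048],0.5],
  [[0,0.011,0.004],[-0.014,-0.009,0.048],0.5],
  [[0,0.011,0.004],[-0.016,-0.008,0.047],0.5],
])

```text
time_s: 11.75
tcp_pos: [0.521, -0.2177, 0.1794]
ee_rot: [-179.7, -10.0, -9.5]
ft_force: [0.2, -0.6, -1.1]
grip_width: 0.0428
grasp_force: 0.0
```

Call:
move_arm([
  [[0,0,0],[0,0,0],0.5],
  [[0,0,0],[0,0,0],0.5],
])

```text
time_s: 12.0
tcp_pos: [0.5226, -0.2196, 0.1812]
ee_rot: [-179.7, -10.0, -9.5]
ft_force: [-0.1, -0.1, 0.1]
grip_width: 0.0428
grasp_force: 0.0
```

```bash
python3 - <<'E'
from h import *
from station import manip
np.set_printoptions(precision=4,suppress=True)
o=manip.get_obs(); print(o["tcp_pos"],o["ee_rot"],o["qpos"])
plan([.5347,-.2215,.0998],[180,-10,-9.8],4,.5)
w=manip.read_camera("wrist"); cv2.imwrite("pics/w7.png",w["frame"][:,:,::-1]); W=cloud(w)
G=np.array([.532,-.221,.1156]); d=np.array([np.cos(np.radians(9.8))*.766,-np.sin(np.radians(9.8))*.766,.643])
for s in (-.03,0): print(proj(w,G+d*s))
Q=W.reshape(-1,3)
for s in (-.04,-.02,0.01):
    q=G+d*s; m=Q[(abs((Q-q)@d)<.005)&(np.linalg.norm(Q-q,axis=1)<.02)]; m=m[m[:,2]>m[:,2].max()-.008]; print(s,q,len(m),m.mean(0),m.max(0),m.min(0))
E
```

```text
[ 0.5226 -0.2196  0.1812] [-179.735   -10.0173   -9.4564] [-32.5176  12.1344  99.6399   4.8352  59.1872  64.7661]
rot deg [-0.3 -0.   0.3] dist 0.0823
[[-0.0, -0.0, 0.0],[-0.001, 0.0, 0.041],0.5],[[-0.0, -0.0, 0.0],[-0.001, 0.0, 0.041],0.5],[[-0.0, -0.0, 0.0],[-0.001, 0.0, 0.041],0.5],[[-0.0, -0.0, 0.0],[-0.001, -0.0, 0.041],0.5],
[320.4224 246.0304]
[320.446  218.2508]
-0.04 [ 0.5018 -0.2158  0.0899] 152 [ 0.4979 -0.215   0.0949] [ 0.5042 -0.2083  0.0995] [ 0.4927 -0.2239  0.0916]
-0.02 [ 0.5169 -0.2184  0.1027] 173 [ 0.5131 -0.2176  0.108 ] [ 0.5206 -0.2106  0.1124] [ 0.5081 -0.2258  0.1044]
0.01 [ 0.5395 -0.2223  0.122 ] 246 [ 0.5357 -0.2216  0.1271] [ 0.5423 -0.2143  0.1309] [ 0.5308 -0.2306  0.123 ]
```

View pics/w7.png

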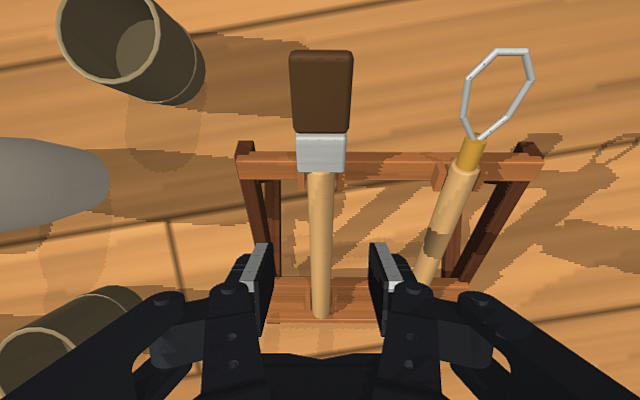

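The handle at (320,250) is centred between the fingers at (268,245) and (370,245), and the fitted axis matches to about 1 mm. That was my tenth picture, so I'll use numbers from here. Descending and gripping now.

Call:
move_arm([
  [[0,0,0],[-0.001,0,0.041],0.5],
  [[0,0,0],[-0.001,0,0.041],0.5],
  [[0,0,0],[0,0,0.041],0.5],
  [[0,0,0],[0,0,0.041],0.5],
  [[0,0,0],[0,0,0],0.5],
], newtons=60)

```text
time_s: 12.68
tcp_pos: [0.535, -0.2214, 0.0984]
ee_rot: [-179.7, -9.8, -9.5]
ft_force: [0.1, 0.1, -0.5]
grip_width: 0.0427
grasp_force: 0.0
```

Call:
move_arm([
  [[0,0,0],[0,0,0],0.3],
  [[0,0,0],[0,0,0],0],
  [[0,0,0],[0,0,0],0],
  [[0,0,0],[0,0,0],0],
  [[0,0,0],[0,0,0],0],
], newtons=60)

```text
time_s: 13.3
tcp_pos: [0.5356, -0.2219, 0.1004]
ee_rot: [-179.7, -10.1, -9.5]
ft_force: [0.3, 0.3, 6.8]
grip_width: 0.0143
grasp_force: 58.8
```

```bash
cat > tgt.py <<'E'
from h import *
MUG=np.array([.5955,.199,.005])
def setup(G,tcp,rpy,along=.13,yaw=-9.8):
    R=Ro.from_euler("xyz",rpy,degrees=True); y=np.radians(yaw)
    d=np.array([np.cos(y)*.766,np.sin(y)*.766,.643])
    return R.inv().apply(G-along*d-tcp)      # foot in tool frame
def pose(f,psi,tilt,lean,fo,lo,up):
    y=np.radians(psi); F=np.array([np.cos(y),np.sin(y),0]); L=np.array([-np.sin(y),np.cos(y),0])
    ax=np.sin(np.radians(lean))*F+np.array([0,0,np.cos(np.radians(lean))])
    rpy=[180,-tilt,psi]
    return MUG+fo*F+lo*L+up*ax-Ro.from_euler("xyz",rpy,degrees=True).apply(f),rpy
E
python3 - <<'E'
from tgt import *
np.set_printoptions(precision=4,suppress=True)
tcp=np.array([.5356,-.2219,.1004]); rpy=[-179.7,-10.1,-9.5]
f=setup(np.array([.532,-.221,.1156]),tcp,rpy); print("f",f); np.save("f_brush.npy",f)
s=plan([.53,-.22,.385],[180,-10,-9.8],10,0)
T,r=pose(f,10,40,20,-.018,.012,.26); print("high",T)
for u in (.115,0): print(u,pose(f,10,40,20,-.018,.012,u)[0])
plan(T,r,15,0,s)
E
```

```text
f [-0.1137 -0.0006  0.0492]
rot deg [-0.3 -0.1  0.3] dist 0.2847
[[-0.0, -0.0, 0.0],[0.009, -0.0, -0.056],0],[[-0.0, -0.0, 0.0],[0.009, -0.0, -0.056],0],[[-0.0, -0.0, 0.0],[0.009, -0.0, -0.056],0],[[-0.0, -0.0, 0.0],[0.009, -0.0, -0.056],0],[[-0.0, -0.0, 0.0],[0.009, -0.0, -0.056],0],
[[-0.0, -0.0, 0.0],[0.009, -0.0, -0.056],0],[[-0.0, -0.0, 0.0],[0.009, -0.0, -0.056],0],[[-0.0, -0.0, 0.0],[0.009, -0.0, -0.056],0],[[-0.0, -0.0, 0.0],[0.009, -0.0, -0.056],0],[[-0.0, -0.0, 0.0],[0.009, -0.0, -0.056],0],

high [0.718  0.2322 0.3601]
0.115 [0.6691 0.2236 0.2238]
0 [0.6304 0.2168 0.1158]
rot deg [  8.5  29.7 -18.1] dist 0.4903
[[0.003, 0.011, -0.007],[0.014, -0.064, 0.006],0],[[0.003, 0.011, -0.007],[0.015, -0.063, 0.007],0],[[0.003, 0.011, -0.007],[0.016, -0.063, 0.008],0],[[0.003, 0.011, -0.007],[0.017, -0.062, 0.009],0],[[0.003, 0.011, -0.007],[0.018, -0.062, 0.01],0],
[[0.003, 0.011, -0.007],[0.019, -0.062, 0.012],0],[[0.003, 0.011, -0.007],[0.02, -0.061, 0.013],0],[[0.003, 0.011, -0.007],[0.02, -0.06, 0.014],0],[[0.003, 0.011, -0.007],[0.021, -0.06, 0.016],0],[[0.003, 0.011, -0.007],[0.022, -0.059, 0.017],0],
[[0.003, 0.011, -0.007],[0.023, -0.059, 0.018],0],[[0.003, 0.011, -0.007],[0.023, -0.058, 0.02],0],[[0.003, 0.011, -0.007],[0.024, -0.057, 0.021],0],[[0.003, 0.011, -0.007],[0.024, -0.057, 0.022],0],[[0.003, 0.011, -0.007],[0.024, -0.056, 0.024],0],
```

Call:
move_arm([
  [[0,0,0],[0.004,0,-0.02],0],
  [[0,0,0],[0.007,0,-0.04],0],
  [[0,0,0],[0.009,0,-0.056],0],
  [[0,0,0],[0.009,0,-0.06],0],
  [[0,0,0],[0.01,0,-0.066],0],
])

```text
time_s: 13.92
tcp_pos: [0.532, -0.2214, 0.2221]
ee_rot: [-179.7, -9.8, -9.5]
ft_force: [0.6, 0.0, -1.0]
grip_width: 0.0141
grasp_force: 58.5
```

Call:
move_arm([
  [[0,0,0],[0.01,0,-0.066],0],
  [[0,0,0],[0.01,0,-0.066],0],
  [[0,0,0],[0.01,0,-0.066],0],
  [[0,0,0],[0.01,0,-0.066],0],
  [[0,0,0],[0.008,0,-0.054],0],
])

```text
time_s: 14.55
tcp_pos: [0.5286, -0.2219, 0.3837]
ee_rot: [-179.7, -9.9, -9.5]
ft_force: [0.7, -0.6, -1.1]
grip_width: 0.0141
grasp_force: 58.5
```

```bash
cat >> tgt.py <<'E'
def tooldir(o,w):   # axis of the held handle below the pads, from the wrist cloud, in the tool frame
    R=Ro.from_euler("xyz",o["ee_rot"],degrees=True); Q=cloud(w); col=w["frame"].astype(int)
    q=R.inv().apply(Q.reshape(-1,3)-o["tcp_pos"]).reshape(Q.shape)
    m=np.isfinite(q[...,0])&(abs(q[...,1])<.012)&(abs(q[...,0])<.2)&(q[...,2]>-.12)&(q[...,2]<.09)
    return q[m],col[m]
E
python3 - <<'E'
from tgt import *
from station import manip
np.set_printoptions(precision=4,suppress=True)
o=manip.get_obs(); print(o["tcp_pos"],o["ee_rot"],o["grip_width"],o["grasp_force"],o["ft_force"])
w=manip.read_camera("wrist"); q,_=tooldir(o,w)
f=np.load("f_brush.npy"); g=np.array([0,0,-.016])
ax=-f+g; ax/=np.linalg.norm(ax); print("expected slope z/x",ax[2]/ax[0])
for a in np.arange(-.12,.12,.01):
    m=q[abs(q[:,0]-a)<.005]
    if len(m)>5: print("%.2f"%a,len(m),m[:,1:].mean(0),m[:,2].min().round(4))
T,r=pose(f,10,40,20,-.018,.012,.26); s=plan(T,r,15,0)
E
```

```text
[ 0.5286 -0.2219  0.3837] [-179.7075   -9.8947   -9.5229] 0.01412528071265921 58.4526801109314 [ 0.7111 -0.555  -1.1017]
expected slope z/x -0.5737828430110877
-0.07 25 [0.0004 0.0193] 0.0142
-0.06 212 [-0.0001  0.0112] 0.0068
-0.05 248 [0.0004 0.0054] 0.0006
-0.04 297 [ 0.0001 -0.0003] -0.005
-0.03 334 [ 0.0002 -0.0063] -0.0109
-0.02 387 [ 0.0004 -0.012 ] -0.017
-0.01 771 [ 0.0003 -0.0271] -0.0531
-0.00 1179 [ 0.0004 -0.0326] -0.0649
0.01 6095 [ 0.0001 -0.0617] -0.0903
0.02 4635 [-0.0006 -0.0746] -0.0969
0.03 1070 [ 0.0005 -0.041 ] -0.0459
0.04 2112 [ 0.0001 -0.0464] -0.0506
0.05 2834 [ 0.0001 -0.052 ] -0.0555
0.06 3462 [ 0.     -0.0559] -0.0605
0.07 4772 [ 0.    -0.062] -0.0666
0.08 6641 [ 0.0001 -0.0678] -0.0724
0.09 2479 [ 0.     -0.0713] -0.0737
rot deg [  8.2  29.4 -17.9] dist 0.493
[[0.003, 0.011, -0.007],[0.014, -0.064, 0.006],0],[[0.003, 0.011, -0.007],[0.015, -0.064, 0.008],0],[[0.003, 0.011, -0.007],[0.016, -0.063, 0.009],0],[[0.003, 0.011, -0.007],[0.017, -0.063, 0.01],0],[[0.003, 0.011, -0.007],[0.018, -0.062, 0.011],0],
[[0.003, 0.011, -0.007],[0.019, -0.062, 0.012],0],[[0.003, 0.011, -0.007],[0.02, -0.061, 0.013],0],[[0.003, 0.011, -0.007],[0.02, -0.061, 0.015],0],[[0.003, 0.011, -0.007],[0.021, -0.06, 0.016],0],[[0.003, 0.011, -0.007],[0.022, -0.06, 0.017],0],
[[0.003, 0.011, -0.007],[0.022, -0.059, 0.019],0],[[0.003, 0.011, -0.007],[0.023, -0.058, 0.02],0],[[0.003, 0.011, -0.007],[0.023, -0.058, 0.021],0],[[0.003, 0.011, -0.007],[0.024, -0.057, 0.023],0],[[0.003, 0.011, -0.007],[0.024, -0.056, 0.024],0],
```

No slip: the slope in the gripper matches. Carrying it to the mug.

Call:
move_arm([
  [[0.003,0.011,-0.007],[0.014,-0.064,0.006],0],
  [[0.003,0.011,-0.007],[0.015,-0.064,0.008],0],
  [[0.003,0.011,-0.007],[0.016,-0.063,0.009],0],
  [[0.003,0.011,-0.007],[0.017,-0.063,0.01],0],
  [[0.003,0.011,-0.007],[0.018,-0.062,0.011],0],
])

```text
time_s: 15.22
tcp_pos: [0.5912, -0.069, 0.3718]
ee_rot: [-178.6, -19.8, -3.1]
ft_force: [0.4, 0.4, -0.2]
grip_width: 0.0142
grasp_force: 58.5
```

Call:
move_arm([
  [[0.003,0.011,-0.007],[0.019,-0.062,0.012],0],
  [[0.003,0.011,-0.007],[0.02,-0.061,0.013],0],
  [[0.003,0.011,-0.007],[0.02,-0.061,0.015],0],
  [[0.003,0.011,-0.007],[0.021,-0.06,0.016],0],
  [[0.003,0.011,-0.007],[0.022,-0.06,0.017],0],
])

```text
time_s: 15.85
tcp_pos: [0.6525, 0.0832, 0.3626]
ee_rot: [-178.8, -29.9, 3.6]
ft_force: [0.8, 0.6, -1.1]
grip_width: 0.0139
grasp_force: 58.5
```

Call:
move_arm([
  [[0.003,0.011,-0.007],[0.022,-0.059,0.019],0],
  [[0.003,0.011,-0.007],[0.023,-0.058,0.02],0],
  [[0.003,0.011,-0.007],[0.023,-0.058,0.021],0],
  [[0.003,0.011,-0.007],[0.024,-0.057,0.023],0],
  [[0.003,0.011,-0.007],[0.024,-0.056,0.024],0],
])

```text
time_s: 16.48
tcp_pos: [0.7128, 0.2355, 0.3522]
ee_rot: [179.6, -39.8, 11.2]
ft_force: [-0.1, -1.4, -0.5]
grip_width: 0.0142
grasp_force: 58.5
```

```bash
python3 - <<'E'
from tgt import *
from station import manip
np.set_printoptions(precision=4,suppress=True)
o=manip.get_obs(); print(o["tcp_pos"],o["ee_rot"],o["qpos"],o["grasp_force"])
f=np.load("f_brush.npy")
print("foot",Ro.from_euler("xyz",o["ee_rot"],degrees=True).apply(f)+o["tcp_pos"])
T,r=pose(f,10,40,20,-.018,.012,.115); s=plan(T,r,6,0)
E
```

```text
[0.7128 0.2355 0.3522] [179.564  -39.8248  11.1848] [14.1016  9.9719 88.9292 -3.4855 41.3803 94.8583] 58.51849526166916
foot [0.6581 0.2249 0.2416]
rot deg [-0.3  0.2  0.9] dist 0.1361
[[-0.0, 0.0, 0.001],[-0.039, 0.001, 0.023],0],[[-0.0, 0.0, 0.001],[-0.039, 0.001, 0.023],0],[[-0.0, 0.0, 0.001],[-0.039, 0.001, 0.023],0],[[-0.0, 0.0, 0.001],[-0.039, 0.001, 0.023],0],[[-0.0, 0.0, 0.001],[-0.039, 0.001, 0.023],0],
[[-0.0, 0.0, 0.001],[-0.039, 0.001, 0.023],0],
```

Call:
move_arm([
  [[0,0,0.001],[-0.039,0.001,0.023],0],
  [[0,0,0.001],[-0.039,0.001,0.023],0],
  [[0,0,0.001],[-0.039,0.001,0.023],0],
  [[0,0,0.001],[-0.039,0.001,0.023],0],
  [[0,0,0.001],[-0.039,0.001,0.023],0],
])

```text
time_s: 17.1
tcp_pos: [0.6753, 0.2248, 0.2451]
ee_rot: [-179.7, -39.8, 9.9]
ft_force: [0.0, 0.1, -0.8]
grip_width: 0.0142
grasp_force: 58.6
```

Call:
move_arm([
  [[0,0,0],[-0.039,0.001,0.023],0],
  [[0,0,0],[0,0,0],0],
])

```text
time_s: 17.35
tcp_pos: [0.6665, 0.2227, 0.2218]
ee_rot: [-179.7, -39.5, 10.0]
ft_force: [0.2, 0.1, -0.8]
grip_width: 0.0142
grasp_force: 58.6
```

```bash
python3 - <<'E'
from tgt import *
from station import manip
np.set_printoptions(precision=4,suppress=True)
o=manip.get_obs(); print(o["tcp_pos"],o["ee_rot"],o["grasp_force"])
f=np.load("f_brush.npy"); R=Ro.from_euler("xyz",o["ee_rot"],degrees=True)
ft=R.apply(f)+o["tcp_pos"]; print("foot",ft)
ax=R.apply(np.array([0,0,-.016])-f); ax/=np.linalg.norm(ax); print("axis",ax)
w=manip.read_camera("wrist"); np.savez("pics/w8.npz",**w); Q=cloud(w); C=w["frame"].astype(int)
# handle points: near the axis line, foot extent
q=Q.reshape(-1,3); c=C.reshape(-1,3); s=(q-ft)@ax; d=np.linalg.norm(q-ft-s[:,None]*ax,axis=1)
m=(d<.013)&(s>-.03)&(s<.1); h=np.histogram(s[m],np.arange(-.03,.1,.01)); print("along",h[0])
k=m&(s>.01)&(s<.08); print("offset of surface from axis", (q[k]-ft-s[k][:,None]*ax).mean(0))
# mug: blue
b=(c[:,2]>c[:,0]+15)&(abs(q[:,0]-.6)<.08)&(abs(q[:,1]-.2)<.08)&(q[:,2]>.094)&(q[:,2]<.106); m=q[b]; print("mugrim",len(m),circ(m),m.min(0),m.max(0))
t=manip.read_camera("top"); q=cloud(t).reshape(-1,3); c=t["frame"].reshape(-1,3).astype(int)
b=(c[:,2]>c[:,0]+15)&(abs(q[:,0]-.6)<.08)&(abs(q[:,1]-.2)<.08)&(q[:,2]>.09)&(q[:,2]<.106); m=q[b]; print("mugrim top",len(m),circ(m))
T,r=pose(f,10,40,20,-.018,.012,0.003); plan(T,r,8,0)
E
```

```text
[0.6665 0.2227 0.2218] [-179.6974  -39.4834    9.9685] 58.603336215019226
foot [0.6108 0.2138 0.1116]
axis [0.3489 0.0543 0.9356]
along [  0   0   0   0   0   0   0   4  31 182 207 239]
offset of surface from axis [-0.0051 -0.0015  0.002 ]
mugrim 65 (np.float64(0.6305027376567123), np.float64(0.2015584305545787), np.float64(0.0029517600294311983)) [0.628  0.1967 0.0989] [0.6324 0.2062 0.1023]
mugrim top 138 (np.float64(0.5911784263476383), np.float64(0.1960395890786346), np.float64(0.03563969212653161))
rot deg [-0.3  0.1 -0. ] dist 0.1143
[[-0.0, 0.0, -0.0],[-0.025, 0.0, 0.014],0],[[-0.0, 0.0, -0.0],[-0.025, 0.0, 0.014],0],[[-0.0, 0.0, -0.0],[-0.025, 0.0, 0.014],0],[[-0.0, 0.0, -0.0],[-0.025, 0.0, 0.014],0],[[-0.0, 0.0, -0.0],[-0.025, 0.0, 0.014],0],
[[-0.0, 0.0, -0.0],[-0.025, -0.0, 0.014],0],[[-0.0, 0.0, -0.0],[-0.025, -0.0, 0.014],0],[[-0.0, 0.0, -0.0],[-0.025, -0.0, 0.014],0],
```

```bash
python3 - <<'E'
from tgt import *
f=np.load("f_brush.npy")
T,r=pose(f,10,40,20,-.018,.007,0.105); s=plan(T,r,2,0)
T,r=pose(f,10,40,20,-.018,.007,0.006); plan(T,r,8,0,s)
E
```

```text
rot deg [-0.3  0.1 -0. ] dist 0.0132
[[-0.001, 0.0, -0.0],[-0.01, 0.005, 0.006],0],[[-0.001, 0.0, -0.0],[-0.01, 0.005, 0.006],0],
rot deg [0. 0. 0.] dist 0.099
[[0.0, 0.0, 0.0],[-0.021, -0.0, 0.012],0],[[0.0, 0.0, 0.0],[-0.021, -0.0, 0.012],0],[[0.0, 0.0, 0.0],[-0.021, -0.0, 0.012],0],[[0.0, 0.0, 0.0],[-0.021, -0.0, 0.012],0],[[0.0, 0.0, 0.0],[-0.021, -0.0, 0.012],0],
[[0.0, 0.0, 0.0],[-0.021, -0.0, 0.012],0],[[0.0, 0.0, 0.0],[-0.021, -0.0, 0.012],0],[[0.0, 0.0, 0.0],[-0.021, -0.0, 0.012],0],
```

Call:
move_arm([
  [[0,0,0],[-0.01,0.005,0.006],0],
  [[0,0,0],[-0.01,0.005,0.006],0],
  [[0,0,0],[-0.012,0,0.007],0],
  [[0,0,0],[-0.012,0,0.007],0],
  [[0,0,0],[-0.012,0,0.007],0],
])

```text
time_s: 18.08
tcp_pos: [0.6592, 0.2168, 0.1945]
ee_rot: [-179.6, -39.9, 9.9]
ft_force: [-1.1, 0.9, -0.8]
grip_width: 0.0142
grasp_force: 58.6
```

Call:
move_arm([
  [[0,0,0],[-0.016,0,0.009],0],
  [[0,0,0],[-0.016,0,0.009],0],
  [[0,0,0],[-0.016,0,0.009],0],
  [[0,0,0],[-0.016,0,0.009],0],
  [[0,0,0],[-0.016,0,0.009],0],
])

```text
time_s: 18.7
tcp_pos: [0.6432, 0.2141, 0.1516]
ee_rot: [-179.6, -39.9, 9.9]
ft_force: [0.5, 0.1, -0.9]
grip_width: 0.014
grasp_force: 58.6
```

Call:
move_arm([
  [[0,0,0],[-0.014,0,0.008],0],
  [[0,0,0],[-0.014,0,0.008],0],
  [[0,0,0],[-0.012,0,0.007],0],
  [[0,0,0],[-0.006,0,0.003],0],
  [[0,0,0],[-0.004,0,0.002],0],
])

```text
time_s: 19.32
tcp_pos: [0.6334, 0.2125, 0.1253]
ee_rot: [-179.6, -39.9, 9.9]
ft_force: [0.1, 1.0, -0.3]
grip_width: 0.0141
grasp_force: 58.6
```

Call:
move_arm([
  [[0,0,0],[-0.003,0,0.002],0],
  [[0,0,0],[-0.003,0,0.002],0],
  [[0,0,0],[0,0,0],0],
])

```text
time_s: 19.7
tcp_pos: [0.6328, 0.2128, 0.1235]
ee_rot: [-179.7, -39.8, 9.9]
ft_force: [-0.2, 0.3, -1.4]
grip_width: 0.0139
grasp_force: 58.6
```

Call:
move_arm([
  [[0,0,0],[-0.003,0,0.002],0],
  [[0,0,0],[-0.003,0,0.002],0],
  [[0,0,0],[0,0,0],0],
])

```text
time_s: 20.08
tcp_pos: [0.6318, 0.2131, 0.1212]
ee_rot: [-179.8, -39.6, 9.9]
ft_force: [-0.3, 0.1, -0.0]
grip_width: 0.0141
grasp_force: 58.6
```

Call:
move_arm([
  [[0,0,0],[-0.003,0,0.002],0],
  [[0,0,0],[-0.002,0,0.001],0],
  [[0,0,0],[0,0,0],0],
])

```text
time_s: 20.45
tcp_pos: [0.6311, 0.2133, 0.1196]
ee_rot: [-179.8, -39.5, 9.9]
ft_force: [1.0, 0.5, -0.4]
grip_width: 0.0142
grasp_force: 58.6
```

Call:
move_arm([
  [[0,0,0],[-0.003,0,0.002],0],
  [[0,0,0],[-0.003,0,0.002],0],
  [[0,0,0],[0,0,0],0],
])

```text
time_s: 20.82
tcp_pos: [0.6306, 0.2137, 0.1179]
ee_rot: [-179.9, -39.4, 9.9]
ft_force: [0.3, 0.7, 0.1]
grip_width: 0.0141
grasp_force: 58.6
```

Call:
move_arm([
  [[0,0,0],[-0.005,0,0.003],0],
  [[0,0,0],[0,0,0],0],
])

```text
time_s: 21.08
tcp_pos: [0.6309, 0.2143, 0.1174]
ee_rot: [-179.9, -39.4, 10.0]
ft_force: [0.9, -1.1, 3.4]
grip_width: 0.0141
grasp_force: 58.9
```

Call:
move_arm([
  [[0,0,0],[-0.005,0,0.003],0],
  [[0,0,0],[0,0,0],0],
])

```text
time_s: 21.32
tcp_pos: [0.6311, 0.2147, 0.1171]
ee_rot: [-180.0, -39.4, 10.0]
ft_force: [1.6, -0.4, 7.6]
grip_width: 0.0146
grasp_force: 59.1
```

The foot is on the mug floor. Releasing and backing off along the approach.

Call:
move_arm([
  [[0,0,0],[0,0,0],0.25],
  [[0,0,0],[0,0,0],0.35],
  [[0,0,0],[0,0,0],0.45],
  [[0,0,0],[0,0,-0.03],0.45],
  [[0,0,0],[0,0,-0.06],0.45],
])

```text
time_s: 21.95
tcp_pos: [0.6002, 0.209, 0.148]
ee_rot: [180.0, -38.9, 9.9]
ft_force: [0.7, -0.5, 0.3]
grip_width: 0.0384
grasp_force: 0.0
```

Call:
move_arm([
  [[0,0,0],[0,0,-0.08],0.5],
  [[0,0,0],[0,0,-0.1],0.5],
  [[0,0,0],[0,0,-0.08],0.5],
  [[0,0,0],[0,0,-0.04],0.5],
  [[0,0,0],[0,0,0],0.5],
])

```text
time_s: 22.58
tcp_pos: [0.5075, 0.1931, 0.2673]
ee_rot: [-180.0, -39.3, 9.9]
ft_force: [-0.5, -0.1, -0.4]
grip_width: 0.0428
grasp_force: 0.0
```

```bash
python3 - <<'E'
from tgt import *
from station import manip
np.set_printoptions(precision=4,suppress=True)
o=manip.get_obs(); print(o["tcp_pos"],o["ee_rot"],o["ft_force"])
w=manip.read_camera("wrist"); np.savez("pics/w9.npz",**w); q=cloud(w).reshape(-1,3); c=w["frame"].reshape(-1,3).astype(int)
n=np.hypot(q[:,0]-.61,q[:,1]-.2)<.13
b=(c[:,2]>c[:,0]+15)&n&(q[:,2]>.094)&(q[:,2]<.106); m=q[b]; print("mugrim",len(m),circ(m),m.min(0),m.max(0))
print("foot px",proj(w,[.5955,.199,.1]),"grip px",proj(w,[.64,.21,.13]))
for z in np.arange(.11,.25,.01):
    k=n&(abs(q[:,2]-z)<.004)&(c[:,2]<c[:,0]+10); m=q[k]
    if len(m)>5: print("%.2f"%z,len(m),np.median(m,0),m.min(0)[:2],m.max(0)[:2])
t=manip.read_camera("top"); q=cloud(t).reshape(-1,3)
n=np.hypot(q[:,0]-.62,q[:,1]-.2)<.12
for z in np.arange(.12,.25,.02):
    k=n&(abs(q[:,2]-z)<.008); m=q[k]
    if len(m)>3: print("top %.2f"%z,len(m),np.median(m,0))
E
```

```text
[0.5075 0.1931 0.2673] [-179.9603  -39.2825    9.9233] [-0.5454 -0.0764 -0.4374]
mugrim 938 (np.float64(0.593679605869894), np.float64(0.19881003402667888), np.float64(0.03548909685188131)) [0.5566 0.1616 0.094 ] [0.6318 0.2358 0.1031]
foot px [329.54   214.2491] grip px [326.5375 160.0274]
0.11 107 [0.6153 0.2088 0.11  ] [0.6106 0.2024] [0.6225 0.2171]
0.12 114 [0.6209 0.2099 0.1201] [0.6161 0.2033] [0.6282 0.218 ]
0.13 127 [0.6265 0.2113 0.1301] [0.6217 0.2047] [0.6323 0.2201]
0.14 130 [0.632  0.2122 0.1402] [0.6274 0.2057] [0.6393 0.2207]
0.15 143 [0.6373 0.2134 0.1496] [0.6328 0.207 ] [0.6433 0.2215]
0.16 156 [0.643  0.2133 0.1603] [0.6391 0.2035] [0.6509 0.2294]
0.17 278 [0.6492 0.2152 0.1702] [0.6425 0.203 ] [0.6575 0.2296]
0.18 356 [0.6556 0.2166 0.1807] [0.6474 0.2045] [0.6661 0.2302]
0.19 329 [0.6615 0.2184 0.1901] [0.6546 0.2052] [0.6713 0.2326]
0.20 359 [0.6671 0.2194 0.2   ] [0.6598 0.2064] [0.6761 0.233 ]
0.21 393 [0.6727 0.2201 0.2099] [0.6657 0.2071] [0.6857 0.2349]
0.22 88 [0.6753 0.2268 0.2166] [0.6707 0.2124] [0.6814 0.2336]
top 0.12 28 [0.6189 0.2052 0.1206]
top 0.14 31 [0.6303 0.2081 0.1407]
top 0.16 39 [0.6417 0.2105 0.1616]
top 0.18 66 [0.6534 0.2145 0.1794]
top 0.20 64 [0.6654 0.2156 0.2   ]
top 0.22 36 [0.6743 0.2191 0.215 ]
```

The brush stands in the mug leaning about 30° (0.52 rad). Next is the loop tool.

```bash
python3 - <<'E'
from h import *
rpy=[180,-5,-9.8]; R=Ro.from_euler("xyz",rpy,degrees=True); a=R.apply([0,0,1])
G=np.array([.5187,-.2991,.1156]); T=G+.016*a; print("tcp",T,"pre",T-.08*a)
s=plan([.50,-.28,.28],rpy,15,.5)
plan(T-.08*a,rpy,4,.5,s)
E
```

```text
tcp [ 0.52007414 -0.29933736  0.09966088] pre [ 0.51320343 -0.29815058  0.17935646]
rot deg [ -7.5 -33.7  18.6] dist 0.4732
[[-0.003, -0.012, 0.007],[-0.008, 0.062, -0.009],0.5],[[-0.003, -0.012, 0.007],[-0.007, 0.062, -0.008],0.5],[[-0.003, -0.012, 0.007],[-0.006, 0.062, -0.007],0.5],[[-0.003, -0.012, 0.007],[-0.005, 0.063, -0.007],0.5],[[-0.003, -0.012, 0.007],[-0.004, 0.063, -0.006],0.5],
[[-0.003, -0.012, 0.007],[-0.003, 0.063, -0.005],0.5],[[-0.003, -0.012, 0.007],[-0.001, 0.063, -0.005],0.5],[[-0.003, -0.012, 0.007],[-0.0, 0.063, -0.004],0.5],[[-0.003, -0.012, 0.007],[0.001, 0.063, -0.004],0.5],[[-0.003, -0.012, 0.007],[0.002, 0.063, -0.003],0.5],
[[-0.003, -0.012, 0.007],[0.003, 0.063, -0.003],0.5],[[-0.003, -0.012, 0.007],[0.005, 0.063, -0.002],0.5],[[-0.003, -0.012, 0.007],[0.006, 0.063, -0.002],0.5],[[-0.003, -0.012, 0.007],[0.007, 0.063, -0.002],0.5],[[-0.003, -0.012, 0.007],[0.009, 0.062, -0.001],0.5],

rot deg [0. 0. 0.] dist 0.1031
[[0.0, 0.0, 0.0],[0.004, 0.008, 0.051],0.5],[[0.0, 0.0, 0.0],[0.004, 0.008, 0.051],0.5],[[0.0, 0.0, 0.0],[0.004, 0.008, 0.051],0.5],[[0.0, 0.0, 0.0],[0.004, 0.008, 0.051],0.5],
```

Call:
move_arm([
  [[-0.003,-0.012,0.007],[-0.008,0.062,-0.009],0.5],
  [[-0.003,-0.012,0.007],[-0.007,0.062,-0.008],0.5],
  [[-0.003,-0.012,0.007],[-0.006,0.062,-0.007],0.5],
  [[-0.003,-0.012,0.007],[-0.005,0.063,-0.007],0.5],
  [[-0.003,-0.012,0.007],[-0.004,0.063,-0.006],0.5],
])

```text
time_s: 23.3
tcp_pos: [0.5048, 0.0338, 0.2687]
ee_rot: [-178.5, -28.0, 2.4]
ft_force: [0.3, -0.9, -0.2]
grip_width: 0.0424
grasp_force: 0.0
```

Call:
move_arm([
  [[-0.003,-0.012,0.007],[-0.003,0.063,-0.005],0.5],
  [[-0.003,-0.012,0.007],[-0.001,0.063,-0.005],0.5],
  [[-0.003,-0.012,0.007],[0,0.063,-0.004],0.5],
  [[-0.003,-0.012,0.007],[0.001,0.063,-0.004],0.5],
  [[-0.003,-0.012,0.007],[0.002,0.063,-0.003],0.5],
])

```text
time_s: 23.92
tcp_pos: [0.5015, -0.1241, 0.2741]
ee_rot: [-178.7, -17.0, -4.1]
ft_force: [0.7, 0.4, 0.7]
grip_width: 0.0429
grasp_force: 0.0
```

Call:
move_arm([
  [[-0.003,-0.012,0.007],[0.003,0.063,-0.003],0.5],
  [[-0.003,-0.012,0.007],[0.005,0.063,-0.002],0.5],
  [[-0.003,-0.012,0.007],[0.006,0.063,-0.002],0.5],
  [[-0.003,-0.012,0.007],[0.007,0.063,-0.002],0.5],
  [[-0.003,-0.012,0.007],[0.009,0.062,-0.001],0.5],
])

```text
time_s: 24.55
tcp_pos: [0.4975, -0.2819, 0.2796]
ee_rot: [179.9, -6.2, -10.4]
ft_force: [0.1, -0.4, 0.1]
grip_width: 0.0427
grasp_force: 0.0
```

Call:
move_arm([
  [[0,0,0],[0.004,0.008,0.05],0.5],
  [[0,0,0],[0.004,0.008,0.05],0.5],
  [[0,0,0],[0.004,0.008,0.05],0.5],
  [[0,0,0],[0.004,0.008,0.05],0.5],
  [[0,0,0],[0,0,0],0.5],
])

```text
time_s: 25.18
tcp_pos: [0.5121, -0.2993, 0.1792]
ee_rot: [-179.9, -6.0, -10.4]
ft_force: [0.0, 0.1, 0.1]
grip_width: 0.0426
grasp_force: 0.0
```

```bash
python3 - <<'E'
from h import *
from station import manip
np.set_printoptions(precision=4,suppress=True)
o=manip.get_obs(); print(o["tcp_pos"],o["ee_rot"])
w=manip.read_camera("wrist"); Q=cloud(w).reshape(-1,3)
G=np.array([.5187,-.2991,.1156]); y=np.radians(9.8); d=np.array([np.cos(y)*.766,-np.sin(y)*.766,.643]); n=np.array([-np.cos(y)*.643,np.sin(y)*.643,.766])
for s in (-.06,-.04,-.02,0.0,.01):
    q=G+d*s; m=Q[(abs((Q-q)@d)<.005)&(np.linalg.norm(Q-q,axis=1)<.02)]; m=m[m[:,2]>m[:,2].max()-.008]; print(s,len(m),"err",m.mean(0)-q-.007*n)
a=Ro.from_euler("xyz",[180,-5,-9.8],degrees=True).apply([0,0,1])
plan(G+.016*a,[180,-5,-9.8],4,.5)
E
```

```text
[ 0.5121 -0.2993  0.1792] [-179.9495   -5.9963  -10.3916]
-0.06 110 err [ 0.0006 -0.0008 -0.0002]
-0.04 148 err [ 0.0005 -0.0007 -0.0004]
-0.02 165 err [ 0.0007 -0.0009 -0.0003]
0.0 199 err [ 0.0005 -0.0009 -0.0001]
0.01 239 err [ 0.0005 -0.0006 -0.0002]
rot deg [ 0.1 -1.2 -0.6] dist 0.0818
[[0.0, -0.002, -0.001],[-0.001, -0.001, 0.041],0.5],[[0.0, -0.002, -0.001],[-0.001, -0.001, 0.041],0.5],[[0.0, -0.002, -0.001],[-0.0, -0.001, 0.041],0.5],[[0.0, -0.002, -0.001],[-0.0, -0.001, 0.041],0.5],
```

Call:
move_arm([
  [[0,0,0],[0,0,0.04],0.5],
  [[0,0,0],[0,0,0.04],0.5],
  [[0,0,0],[0,0,0.04],0.5],
  [[0,0,0],[0,0,0.04],0.5],
  [[0,0,0],[0,0,0],0.5],
], newtons=60)

```text
time_s: 25.85
tcp_pos: [0.5217, -0.3013, 0.1032]
ee_rot: [179.9, -6.3, -10.3]
ft_force: [0.5, 0.9, -0.2]
grip_width: 0.0423
grasp_force: 0.0
```

Call:
move_arm([
  [[0,0,0],[0,0,0],0.3],
  [[0,0,0],[0,0,0],0],
  [[0,0,0],[0,0,0],0],
  [[0,0,0],[0,0,0],0],
  [[0,0,0],[0,0,0],0],
], newtons=60)

```text
time_s: 26.48
tcp_pos: [0.5228, -0.3018, 0.1054]
ee_rot: [179.8, -6.5, -10.3]
ft_force: [0.6, 1.9, 5.8]
grip_width: 0.0142
grasp_force: 58.9
```

```bash
python3 - <<'E'
from tgt import *
from station import manip
import tgt
tgt.MUG=np.array([.5945,.1988,.005])
np.set_printoptions(precision=4,suppress=True)
o=manip.get_obs(); print(o["tcp_pos"],o["ee_rot"],o["grip_width"],o["grasp_force"],o["ft_force"])
f=setup(np.array([.5187,-.2998,.1156]),o["tcp_pos"],o["ee_rot"]); print(f); np.save("f_loop.npy",f)
s=plan([.51,-.28,.385],[180,-6,-10.2],10,0)
for u in (.26,.115,0): T,r=pose(f,10,48,8,-.014,-.015,u); print(u,T)
T,r=pose(f,10,48,8,-.014,-.015,.26); T[2]=.385; plan(T,r,15,0,s)
E
```

```text
[ 0.5228 -0.3018  0.1054] [179.8037  -6.5408 -10.3279] 0.014212104258027608 58.91258865594864 [0.6187 1.9267 5.8124]
[-0.1117 -0.0005  0.0611]
rot deg [ 0.2 -0.5 -0.1] dist 0.2807
[[0.0, -0.0, -0.0],[0.003, -0.004, -0.056],0],[[0.0, -0.0, -0.0],[0.003, -0.004, -0.056],0],[[0.0, -0.0, -0.0],[0.003, -0.004, -0.056],0],[[0.0, -0.0, -0.0],[0.003, -0.004, -0.056],0],[[0.0, -0.0, -0.0],[0.003, -0.004, -0.056],0],
[[0.0, -0.0, -0.0],[0.003, -0.004, -0.056],0],[[0.0, -0.0, -0.0],[0.003, -0.004, -0.056],0],[[0.0, -0.0, -0.0],[0.003, -0.004, -0.056],0],[[0.0, -0.0, -0.0],[0.003, -0.004, -0.056],0],[[0.0, -0.0, -0.0],[0.003, -0.004, -0.056],0],

0.26 [0.6479 0.1925 0.3864]
0.115 [0.6281 0.189  0.2428]
0 [0.6123 0.1862 0.1289]
rot deg [  9.4  41.6 -18.4] dist 0.4922
[[0.003, 0.015, -0.007],[0.007, -0.065, 0.001],0],[[0.003, 0.015, -0.007],[0.008, -0.065, 0.002],0],[[0.003, 0.015, -0.007],[0.01, -0.065, 0.003],0],[[0.003, 0.015, -0.007],[0.011, -0.065, 0.004],0],[[0.003, 0.015, -0.007],[0.012, -0.064, 0.005],0],
[[0.003, 0.015, -0.007],[0.013, -0.064, 0.007],0],[[0.003, 0.015, -0.007],[0.014, -0.064, 0.008],0],[[0.003, 0.015, -0.007],[0.015, -0.063, 0.009],0],[[0.003, 0.015, -0.007],[0.016, -0.063, 0.011],0],[[0.003, 0.015, -0.007],[0.017, -0.062, 0.012],0],
[[0.003, 0.015, -0.007],[0.017, -0.062, 0.014],0],[[0.003, 0.015, -0.007],[0.018, -0.061, 0.015],0],[[0.003, 0.015, -0.007],[0.018, -0.061, 0.017],0],[[0.003, 0.015, -0.007],[0.019, -0.06, 0.018],0],[[0.003, 0.015, -0.007],[0.019, -0.059, 0.02],0],
```

Call:
move_arm([
  [[0,0,0],[0.001,-0.001,-0.02],0],
  [[0,0,0],[0.002,-0.003,-0.04],0],
  [[0,0,0],[0.003,-0.004,-0.056],0],
  [[0,0,0],[0.003,-0.004,-0.06],0],
  [[0,0,0],[0.003,-0.005,-0.066],0],
])

```text
time_s: 27.1
tcp_pos: [0.5155, -0.2915, 0.2257]
ee_rot: [179.8, -6.3, -10.4]
ft_force: [0.0, -0.3, -0.1]
grip_width: 0.0142
grasp_force: 58.6
```

Call:
move_arm([
  [[0,0,0],[0.003,-0.005,-0.066],0],
  [[0,0,0],[0.003,-0.005,-0.066],0],
  [[0,0,0],[0.003,-0.005,-0.066],0],
  [[0,0,0],[0.003,-0.005,-0.066],0],
  [[0,0,0],[0.003,-0.004,-0.054],0],
])

```text
time_s: 27.72
tcp_pos: [0.5078, -0.2775, 0.3854]
ee_rot: [179.8, -6.4, -10.4]
ft_force: [1.0, -0.6, -1.5]
grip_width: 0.014
grasp_force: 58.6
```

```bash
python3 - <<'E'
from tgt import *
from station import manip
np.set_printoptions(precision=4,suppress=True)
o=manip.get_obs(); print(o["tcp_pos"],o["ee_rot"],o["grip_width"],o["grasp_force"])
w=manip.read_camera("wrist"); q,_=tooldir(o,w); f=np.load("f_loop.npy")
print("exp slope",np.tan(np.radians(-40+6.5)))
for a in (-.06,-.05,-.04,-.03,.05,.06):
    m=q[abs(q[:,0]-a)<.004]
    if len(m)>5: print("%.2f"%a,len(m),m[:,1:].mean(0),m[:,2].min().round(4))
print("axis z at x=-.05 exp", f[2]+(-.05-f[0])*np.tan(np.radians(-33.5)))
E
```

```text
[ 0.5078 -0.2775  0.3854] [179.7876  -6.4221 -10.3577] 0.014024445039482886 58.60853833146393
exp slope -0.6618855611956915
-0.06 149 [0.0004 0.0196] 0.0151
-0.05 171 [0.0004 0.0129] 0.0084
-0.04 203 [0.0002 0.0062] 0.0013
-0.03 237 [ 0.0004 -0.0003] -0.0051
0.05 1064 [ 0.0004 -0.0475] -0.0515
0.06 780 [-0.0004 -0.0537] -0.0585
axis z at x=-.05 exp 0.020261978689957362
```

The loop tool is held without slip (slope −0.66 as expected). Carrying it to the mug.

Call:
move_arm([
  [[0.003,0.015,-0.007],[0.007,-0.065,0.001],0],
  [[0.003,0.015,-0.007],[0.008,-0.065,0.002],0],
  [[0.003,0.015,-0.007],[0.01,-0.065,0.003],0],
  [[0.003,0.015,-0.007],[0.011,-0.065,0.004],0],
  [[0.003,0.015,-0.007],[0.012,-0.064,0.005],0],
])

```text
time_s: 28.4
tcp_pos: [0.5544, -0.1193, 0.382]
ee_rot: [-178.9, -20.0, -4.0]
ft_force: [-0.0, -0.4, -0.4]
grip_width: 0.0142
grasp_force: 58.6
```

Call:
move_arm([
  [[0.003,0.015,-0.007],[0.013,-0.064,0.007],0],
  [[0.003,0.015,-0.007],[0.014,-0.064,0.008],0],
  [[0.003,0.015,-0.007],[0.015,-0.063,0.009],0],
  [[0.003,0.015,-0.007],[0.016,-0.063,0.011],0],
  [[0.003,0.015,-0.007],[0.017,-0.062,0.012],0],
])

```text
time_s: 29.02
tcp_pos: [0.6008, 0.038, 0.3799]
ee_rot: [-179.3, -33.6, 2.8]
ft_force: [-0.8, -0.8, -1.1]
grip_width: 0.0139
grasp_force: 58.7
```

Call:
move_arm([
  [[0.003,0.015,-0.007],[0.017,-0.062,0.014],0],
  [[0.003,0.015,-0.007],[0.018,-0.061,0.015],0],
  [[0.003,0.015,-0.007],[0.018,-0.061,0.017],0],
  [[0.003,0.015,-0.007],[0.019,-0.06,0.018],0],
  [[0.003,0.015,-0.007],[0.019,-0.059,0.02],0],
])

```text
time_s: 29.65
tcp_pos: [0.6469, 0.195, 0.3758]
ee_rot: [177.9, -47.0, 11.3]
ft_force: [0.3, -0.0, -1.2]
grip_width: 0.0138
grasp_force: 58.7
```

```bash
sed -i 's/^MUG=.*/MUG=np.array([.5945,.1988,.005])/' tgt.py; python3 - <<'E'
from tgt import *
from station import manip
np.set_printoptions(precision=4,suppress=True)
o=manip.get_obs(); print(o["tcp_pos"],o["ee_rot"],o["qpos"],o["grasp_force"])
f=np.load("f_loop.npy"); print("foot",Ro.from_euler("xyz",o["ee_rot"],degrees=True).apply(f)+o["tcp_pos"])
T,r=pose(f,10,48,8,-.014,-.015,.115); plan(T,r,6,0)
q=cloud(manip.read_camera("wrist")).reshape(-1,3)   # brush now
n=np.hypot(q[:,0]-.65,q[:,1]-.21)<.07
for z in (.11,.13,.15,.18,.2,.21):
    m=q[n&(abs(q[:,2]-z)<.004)]
    if len(m)>5: print(z,len(m),np.median(m,0),m.min(0)[:2],m.max(0)[:2])
E
```

```text
[0.6469 0.195  0.3758] [177.8818 -46.9959  11.335 ] [ 12.484    0.6166 100.7585  -5.6224  31.7873  95.568 ] 58.660534769296646
foot [0.6163 0.1871 0.2524]
rot deg [1.1 1.  0.9] dist 0.1345
[[0.001, 0.001, 0.001],[-0.037, -0.0, 0.025],0],[[0.001, 0.001, 0.001],[-0.037, -0.0, 0.025],0],[[0.001, 0.001, 0.001],[-0.037, 0.0, 0.025],0],[[0.001, 0.001, 0.001],[-0.037, 0.0, 0.025],0],[[0.001, 0.001, 0.001],[-0.037, 0.001, 0.025],0],
[[0.001, 0.001, 0.001],[-0.037, 0.001, 0.025],0],
0.15 50 [0.6381 0.2097 0.1497] [0.6344 0.2072] [0.6474 0.2137]
0.18 29 [0.659  0.2086 0.1797] [0.6555 0.2057] [0.6628 0.2098]
```

Call:
move_arm([
  [[0.001,0.001,0.001],[-0.037,0,0.025],0],
  [[0.001,0.001,0.001],[-0.037,0,0.025],0],
  [[0.001,0.001,0.001],[-0.037,0,0.025],0],
  [[0.001,0.001,0.001],[-0.037,0,0.025],0],
  [[0.001,0.001,0.001],[-0.037,0.001,0.025],0],
])

```text
time_s: 30.32
tcp_pos: [0.6306, 0.1887, 0.2649]
ee_rot: [179.8, -47.8, 10.0]
ft_force: [-0.3, -0.2, -0.2]
grip_width: 0.0139
grasp_force: 58.8
```

Call:
move_arm([
  [[0.001,0.001,0.001],[-0.037,0.001,0.025],0],
  [[0,0,0],[0,0,0],0],
])

```text
time_s: 30.58
tcp_pos: [0.6263, 0.1873, 0.2407]
ee_rot: [-179.9, -47.7, 9.7]
ft_force: [-0.6, -0.4, -0.4]
grip_width: 0.0139
grasp_force: 58.8
```

```bash
python3 - <<'E'
from tgt import *
from station import manip
np.set_printoptions(precision=4,suppress=True)
o=manip.get_obs(); print(o["tcp_pos"],o["ee_rot"],o["qpos"],o["grasp_force"])
R=Ro.from_euler("xyz",o["ee_rot"],degrees=True)
f=np.load("f_loop.npy"); ft=R.apply(f)+o["tcp_pos"]; ax=R.apply([np.cos(np.radians(33.5)),0,-np.sin(np.radians(33.5))]); print("foot",ft,"axis",ax)
# brush seen from top; hold-loop seen too
t=manip.read_camera("top"); q=cloud(t).reshape(-1,3); c=t["frame"].reshape(-1,3).astype(int)
n=np.hypot(q[:,0]-.64,q[:,1]-.21)<.07
for z in (.12,.14,.16,.18,.2):
    m=q[n&(abs(q[:,2]-z)<.006)]; 
    if len(m)>5: print(z,len(m),np.median(m,0)+[.004,.0035,0],m.min(0)[:2],m.max(0)[:2])
T,r=pose(f,10,48,8,-.014,-.015,.1); s=plan(T,r,2,0)
T,r=pose(f,10,48,8,-.014,-.015,0); plan(T,r,10,0,s)
E
```

```text
[0.6263 0.1873 0.2407] [-179.8702  -47.7064    9.6781] [ 11.0471   5.361  117.2383  -5.2248   9.7401  96.0712] 58.772282931022346
foot [0.5967 0.1829 0.117 ] axis [0.1509 0.0245 0.9882]
0.16 8 [0.6009 0.1815 0.161 ] [0.5939 0.1735] [0.6546 0.2057]
0.18 30 [0.6604 0.209  0.1799] [0.5974 0.1736] [0.6636 0.2137]
0.2 42 [0.6688 0.2204 0.1996] [0.6556 0.2028] [0.6747 0.2301]
rot deg [ 0.1  0.  -0.2] dist 0.0155
[[0.0, 0.0, -0.001],[-0.013, -0.001, 0.009],0],[[0.0, 0.0, -0.001],[-0.013, -0.001, 0.009],0],
rot deg [0. 0. 0.] dist 0.1
[[0.0, 0.0, 0.0],[-0.017, -0.0, 0.011],0],[[0.0, 0.0, 0.0],[-0.017, -0.0, 0.011],0],[[0.0, 0.0, 0.0],[-0.017, -0.0, 0.011],0],[[0.0, 0.0, 0.0],[-0.017, -0.0, 0.011],0],[[0.0, 0.0, 0.0],[-0.017, -0.0, 0.011],0],
[[0.0, 0.0, 0.0],[-0.017, -0.0, 0.011],0],[[0.0, 0.0, 0.0],[-0.017, -0.0, 0.011],0],[[0.0, 0.0, 0.0],[-0.017, -0.0, 0.011],0],[[0.0, 0.0, 0.0],[-0.017, -0.0, 0.011],0],[[0.0, 0.0, 0.0],[-0.017, -0.0, 0.011],0],
```

Joint 5 is down to 9.7°, close to its 6.1° limit, so going lower in this posture won't work. I'll back up, yaw the gripper to 55° so the tilt comes from the forearm roll, then lower the tool nearly vertical on the brush's free side.

```bash
python3 - <<'E'
from tgt import *
np.set_printoptions(precision=4,suppress=True)
f=np.load("f_loop.npy")
T,r=pose(f,10,48,8,-.014,-.015,.24); s=plan(T,[180,-47.7,9.7],5,0); print(T)
for u in (.24,.115,0): T,r=pose(f,55,54.5,2,-.0162,-.0078,u); print(u,T)
T,r=pose(f,55,54.5,2,-.0162,-.0078,.24); plan(T,r,8,0,s)
E
```

```text
rot deg [-0.1 -0.3 -0. ] dist 0.1246
[[-0.0, -0.0, -0.0],[0.041, -0.001, -0.028],0],[[-0.0, -0.0, -0.0],[0.041, -0.001, -0.028],0],[[-0.0, -0.0, -0.0],[0.041, -0.001, -0.028],0],[[-0.0, -0.0, -0.0],[0.041, -0.001, -0.028],0],[[-0.0, -0.0, -0.0],[0.041, -0.001, -0.028],0],

[0.6452 0.192  0.3665]
0.24 [0.6055 0.2    0.3713]
0.115 [0.603  0.1964 0.2463]
0 [0.6007 0.1931 0.1314]
rot deg [ 35.3   6.4 -28.5] dist 0.0408
[[0.024, 0.004, -0.02],[-0.005, -0.004, -0.008],0],[[0.024, 0.004, -0.02],[-0.005, -0.005, -0.008],0],[[0.024, 0.004, -0.02],[-0.005, -0.005, -0.007],0],[[0.024, 0.004, -0.02],[-0.004, -0.006, -0.007],0],[[0.024, 0.004, -0.02],[-0.004, -0.007, -0.006],0],
[[0.024, 0.004, -0.02],[-0.003, -0.008, -0.006],0],[[0.024, 0.004, -0.02],[-0.003, -0.008, -0.005],0],[[0.024, 0.004, -0.02],[-0.002, -0.009, -0.005],0],
```

Call:
move_arm([
  [[0,0,0],[0.041,-0.001,-0.028],0],
  [[0,0,0],[0.041,-0.001,-0.028],0],
  [[0,0,0],[0.041,-0.001,-0.028],0],
  [[0,0,0],[0.041,-0.001,-0.028],0],
  [[0,0,0],[0.041,-0.001,-0.028],0],
])

```text
time_s: 31.25
tcp_pos: [0.6447, 0.1933, 0.3707]
ee_rot: [-179.8, -48.3, 9.7]
ft_force: [1.4, -1.0, -1.5]
grip_width: 0.0137
grasp_force: 58.8
```

Call:
move_arm([
  [[0.024,0.004,-0.02],[-0.005,-0.004,-0.008],0],
  [[0.024,0.004,-0.02],[-0.005,-0.005,-0.008],0],
  [[0.024,0.004,-0.02],[-0.005,-0.005,-0.007],0],
  [[0.024,0.004,-0.02],[-0.004,-0.006,-0.007],0],
])

```text
time_s: 31.75
tcp_pos: [0.6256, 0.1972, 0.3704]
ee_rot: [-179.4, -50.6, 29.8]
ft_force: [-1.4, 0.1, -1.3]
grip_width: 0.014
grasp_force: 58.8
```

Call:
move_arm([
  [[0.024,0.004,-0.02],[-0.004,-0.007,-0.006],0],
  [[0.024,0.004,-0.02],[-0.003,-0.008,-0.006],0],
  [[0.024,0.004,-0.02],[-0.003,-0.008,-0.005],0],
  [[0.024,0.004,-0.02],[-0.002,-0.009,-0.005],0],
  [[0,0,0],[0,0,0],0],
])

```text
time_s: 32.38
tcp_pos: [0.6073, 0.2003, 0.3711]
ee_rot: [179.5, -53.4, 52.8]
ft_force: [-0.5, 0.5, -1.7]
grip_width: 0.0141
grasp_force: 58.8
```

```bash
python3 - <<'E'
from tgt import *
from station import manip
np.set_printoptions(precision=4,suppress=True)
o=manip.get_obs(); print(o["tcp_pos"],o["ee_rot"],o["qpos"],o["grasp_force"])
R=Ro.from_euler("xyz",o["ee_rot"],degrees=True); f=np.load("f_loop.npy"); print("foot",R.apply(f)+o["tcp_pos"])
T,r=pose(f,55,54.5,2,-.0162,-.0078,.13); plan(T,r,5,0)
E
```

```text
[0.6073 0.2003 0.3711] [179.4929 -53.4154  52.7567] [-13.4294   3.3049 103.1323  56.8418  60.8326   0.2362] 58.81053575780243
foot [0.5968 0.1863 0.245 ]
rot deg [ 2.3  1.1 -1.3] dist 0.1099
[[0.003, 0.001, -0.001],[-0.036, -0.001, 0.025],0],[[0.003, 0.001, -0.001],[-0.037, -0.001, 0.024],0],[[0.003, 0.001, -0.001],[-0.037, -0.001, 0.024],0],[[0.003, 0.001, -0.001],[-0.037, -0.001, 0.024],0],[[0.003, 0.001, -0.001],[-0.037, -0.001, 0.024],0],
```

Call:
move_arm([
  [[0.003,0.001,-0.001],[-0.036,-0.001,0.025],0],
  [[0.003,0.001,-0.001],[-0.037,-0.001,0.024],0],
  [[0.003,0.001,-0.001],[-0.037,-0.001,0.024],0],
  [[0.003,0.001,-0.001],[-0.037,-0.001,0.024],0],
  [[0.003,0.001,-0.001],[-0.037,-0.001,0.024],0],
])

```text
time_s: 33.0
tcp_pos: [0.6005, 0.1991, 0.2605]
ee_rot: [-179.1, -54.3, 54.4]
ft_force: [0.0, -0.6, -0.2]
grip_width: 0.0141
grasp_force: 58.8
```

Call:
move_arm([
  [[0,0,0],[0,0,0],0],
  [[0,0,0],[0,0,0],0],
])

```text
time_s: 33.25
tcp_pos: [0.6008, 0.1992, 0.2618]
ee_rot: [-179.0, -54.4, 54.4]
ft_force: [-0.1, -0.1, -0.7]
grip_width: 0.0141
grasp_force: 58.8
```

```bash
python3 - <<'E'
from tgt import *
from station import manip
np.set_printoptions(precision=4,suppress=True)
o=manip.get_obs(); print(o["tcp_pos"],o["ee_rot"],o["qpos"],o["grasp_force"])
R=Ro.from_euler("xyz",o["ee_rot"],degrees=True)
f=np.load("f_loop.npy"); ft=R.apply(f)+o["tcp_pos"]; ax=R.apply([np.cos(np.radians(33.5)),0,-np.sin(np.radians(33.5))]); print("foot",ft,"axis",ax)
w=manip.read_camera("wrist"); q=cloud(w).reshape(-1,3); c=w["frame"].reshape(-1,3).astype(int)
s=(q-ft)@ax; d=q-ft-s[:,None]*ax; k=(np.linalg.norm(d,axis=1)<.014)&(s>-.03)&(s<.12)
print(np.histogram(s[k],np.arange(-.03,.12,.01))[0],"mean off",d[k&(s<.1)].mean(0))
b=(c[:,2]>c[:,0]+15)&(np.hypot(q[:,0]-.595,q[:,1]-.199)<.06)&(q[:,2]>.095)&(q[:,2]<.106); m=q[b]; print("rim",len(m),circ(m))
k=(np.hypot(q[:,0]-.64,q[:,1]-.21)<.06)&(c[:,2]<c[:,0]+10)
for z in (.11,.13,.15,.17):
    m=q[k&(abs(q[:,2]-z)<.004)]
    if len(m)>5: print(z,len(m),np.median(m,0))
T,r=pose(f,55,54.5,2,-.0162,-.0078,.1); s=plan(T,r,3,0)
T,r=pose(f,55,54.5,2,-.0162,-.0078,0.01); plan(T,r,10,0,s)
E
```

```text
[0.6008 0.1992 0.2618] [-179.0202  -54.3714   54.3976] [-15.122   10.2532 113.1743  66.2089  56.9888 -19.3361] 58.78540988545865
foot [0.5906 0.1876 0.1354] axis [0.0293 0.0248 0.9993]
[  0   0   0   0   0   5  22 119 132 155 167 199 225 245] mean off [-0.0026 -0.0057  0.0002]
rim 20 (np.float64(0.615387892650236), np.float64(0.21715867722125165), np.float64(0.01881662166875635))
0.11 34 [0.6191 0.2032 0.1095]
0.13 29 [0.6246 0.2111 0.1293]
0.17 45 [0.6546 0.2035 0.1722]
rot deg [-0.5  0.1 -0.3] dist 0.0308
[[-0.001, 0.0, -0.001],[-0.017, 0.002, 0.011],0],[[-0.001, 0.0, -0.001],[-0.017, 0.002, 0.011],0],[[-0.001, 0.0, -0.001],[-0.017, 0.002, 0.011],0],
rot deg [0. 0. 0.] dist 0.09
[[0.0, 0.0, 0.0],[-0.015, 0.0, 0.01],0],[[0.0, 0.0, 0.0],[-0.015, 0.0, 0.01],0],[[0.0, 0.0, 0.0],[-0.015, 0.0, 0.01],0],[[0.0, 0.0, 0.0],[-0.015, 0.0, 0.01],0],[[0.0, 0.0, 0.0],[-0.015, 0.0, 0.01],0],
[[0.0, 0.0, 0.0],[-0.015, 0.0, 0.01],0],[[0.0, 0.0, 0.0],[-0.015, 0.0, 0.01],0],[[0.0, 0.0, 0.0],[-0.015, 0.0, 0.01],0],[[0.0, 0.0, 0.0],[-0.015, 0.0, 0.01],0],[[0.0, 0.0, 0.0],[-0.015, 0.0, 0.01],0],
```

Call:
move_arm([
  [[-0.001,0,-0.001],[-0.017,0.002,0.011],0],
  [[-0.001,0,-0.001],[-0.017,0.002,0.011],0],
  [[-0.001,0,-0.001],[-0.017,0.002,0.011],0],
  [[0,0,0],[-0.01,0,0.007],0],
  [[0,0,0],[-0.01,0,0.007],0],
])

```text
time_s: 33.92
tcp_pos: [0.6017, 0.1961, 0.2172]
ee_rot: [179.9, -54.3, 55.1]
ft_force: [-0.8, 0.7, -1.1]
grip_width: 0.014
grasp_force: 58.8
```

Call:
move_arm([
  [[0,0,0],[-0.01,0,0.007],0],
  [[0,0,0],[-0.01,0,0.007],0],
  [[0,0,0],[-0.01,0,0.007],0],
  [[0,0,0],[-0.01,0,0.007],0],
  [[0,0,0],[0,0,0],0],
])

```text
time_s: 34.55
tcp_pos: [0.6012, 0.196, 0.1927]
ee_rot: [-180.0, -54.3, 55.1]
ft_force: [-0.8, 0.1, -1.8]
grip_width: 0.0143
grasp_force: 58.8
```

```bash
python3 - <<'E'
from tgt import *
from station import manip
np.set_printoptions(precision=4,suppress=True)
o=manip.get_obs(); print(o["tcp_pos"],o["ee_rot"],o["qpos"],o["grasp_force"],o["ft_force"])
R=Ro.from_euler("xyz",o["ee_rot"],degrees=True); f=np.load("f_loop.npy"); print("foot",R.apply(f)+o["tcp_pos"])
T,r=pose(f,55,54.5,2,-.0162,-.0078,0.01); plan(T,r,6,0)
E
```

```text
[0.6012 0.196  0.1927] [-179.99    -54.3037   55.084 ] [-15.3776  15.674  118.7131  73.4739  52.9773 -32.4701] 58.80301058292389 [-0.8163  0.0736 -1.7855]
foot [0.5919 0.1835 0.0663]
rot deg [-0.1  0.2  0. ] dist 0.0513
[[-0.0, 0.0, 0.0],[-0.014, 0.0, 0.009],0],[[-0.0, 0.0, 0.0],[-0.014, 0.0, 0.009],0],[[-0.0, 0.0, 0.0],[-0.014, 0.0, 0.009],0],[[-0.0, 0.0, 0.0],[-0.014, 0.0, 0.009],0],[[-0.0, 0.0, 0.0],[-0.014, 0.0, 0.009],0],
[[-0.0, 0.0, 0.0],[-0.014, 0.0, 0.009],0],
```

Inside the mug with no contact yet. Continuing down.

Call:
move_arm([
  [[0,0,0],[-0.012,0,0.008],0],
  [[0,0,0],[-0.012,0,0.008],0],
  [[0,0,0],[-0.012,0,0.008],0],
  [[0,0,0],[-0.01,0,0.007],0],
  [[0,0,0],[0,0,0],0],
])

```text
time_s: 35.17
tcp_pos: [0.6008, 0.1953, 0.1649]
ee_rot: [-180.0, -54.3, 55.1]
ft_force: [0.1, 0.8, -0.9]
grip_width: 0.0142
grasp_force: 58.8
```

Call:
move_arm([
  [[0,0,0],[-0.009,0,0.006],0],
  [[0,0,0],[-0.009,0,0.006],0],
  [[0,0,0],[-0.005,0,0.003],0],
  [[0,0,0],[-0.005,0,0.003],0],
  [[0,0,0],[0,0,0],0],
])

```text
time_s: 35.8
tcp_pos: [0.6005, 0.1945, 0.1487]
ee_rot: [179.9, -54.3, 55.1]
ft_force: [-0.1, 0.2, -0.5]
grip_width: 0.0142
grasp_force: 58.8
```

Call:
move_arm([
  [[0,0,0],[-0.009,0,0.006],0],
  [[0,0,0],[-0.005,0,0.003],0],
  [[0,0,0],[-0.005,0,0.003],0],
  [[0,0,0],[-0.003,0,0.002],0],
  [[0,0,0],[0,0,0],0],
])

```text
time_s: 36.42
tcp_pos: [0.6001, 0.1939, 0.1358]
ee_rot: [179.9, -54.3, 55.2]
ft_force: [0.3, -0.6, -0.2]
grip_width: 0.0139
grasp_force: 58.8
```

Call:
move_arm([
  [[0,0,0],[-0.003,0,0.002],0],
  [[0,0,0],[-0.003,0,0.002],0],
  [[0,0,0],[0,0,0],0],
])

```text
time_s: 36.8
tcp_pos: [0.6001, 0.1938, 0.1323]
ee_rot: [179.9, -54.3, 55.2]
ft_force: [0.2, -0.2, 0.7]
grip_width: 0.0138
grasp_force: 58.8
```

Call:
move_arm([
  [[0,0,0],[-0.003,0,0.002],0],
  [[0,0,0],[0,0,0],0],
])

```text
time_s: 37.05
tcp_pos: [0.6007, 0.1943, 0.1321]
ee_rot: [179.9, -54.5, 55.2]
ft_force: [-0.3, 0.2, 5.6]
grip_width: 0.0141
grasp_force: 59.1
```

Call:
move_arm([
  [[0,0,0],[-0.002,0,0.001],0],
  [[0,0,0],[0,0,0],0],
])

```text
time_s: 37.3
tcp_pos: [0.601, 0.1944, 0.1321]
ee_rot: [179.8, -54.6, 55.2]
ft_force: [-1.9, -0.6, 9.7]
grip_width: 0.0141
grasp_force: 59.3
```

Floor contact. Releasing and backing away.

Call:
move_arm([
  [[0,0,0],[0,0,0],0.25],
  [[0,0,0],[0,0,0],0.35],
  [[0,0,0],[0,0,0],0.4],
  [[0,0,0],[0,0,-0.03],0.4],
  [[0,0,0],[0,0,-0.06],0.4],
])

```text
time_s: 37.92
tcp_pos: [0.5781, 0.1635, 0.1556]
ee_rot: [-179.9, -54.3, 55.1]
ft_force: [1.0, -0.2, -0.5]
grip_width: 0.0341
grasp_force: 0.0
```

Call:
move_arm([
  [[0,0,0],[0,0,-0.08],0.4],
  [[0,0,0],[0,0,-0.08],0.4],
  [[0,0,0],[0,0,-0.06],0.4],
  [[0,0,0],[0,0,-0.02],0.4],
  [[0,0,0],[0,0,0],0.4],
])

```text
time_s: 38.55
tcp_pos: [0.5232, 0.0832, 0.2259]
ee_rot: [179.8, -54.3, 55.2]
ft_force: [1.3, 0.7, -0.3]
grip_width: 0.0344
grasp_force: 0.0
```

```bash
cat > chk.py <<'E'
from tgt import *
from station import manip
np.set_printoptions(precision=4,suppress=True)
o=manip.get_obs(); print(o["time_s"],o["tcp_pos"],o["ee_rot"],o["qpos"],o["ft_force"],o["grasp_force"])
for n,off in (("wrist",0),("top",np.array([.004,.0035,0]))):
    w=manip.read_camera(n); q=cloud(w).reshape(-1,3)+off; c=w["frame"].reshape(-1,3).astype(int)
    blue=(c[:,2]>c[:,0]+15); near=np.hypot(q[:,0]-.615,q[:,1]-.2)<.13
    m=q[blue&near&(q[:,2]>.094)&(q[:,2]<.106)]
    if len(m)>20: print(n,"mug rim",len(m),circ(m))
    for z in np.arange(.11,.26,.02):
        k=near&~blue&(abs(q[:,2]-z)<.005)&(np.linalg.norm(q-o["tcp_pos"],axis=1)>.06); m=q[k][:,:2]
        if len(m)>12:
            lab,cen=cv2.kmeans(m.astype(np.float32),2,None,(3,30,1e-5),5,cv2.KMEANS_PP_CENTERS)[1:]; print(n,"%.2f"%z,len(m),cen.round(4).tolist(),[int((lab==i).sum()) for i in (0,1)])
    k=(np.hypot(q[:,0]-.4435,q[:,1]-.177)<.05)&(q[:,2]>.073)&(q[:,2]<.09); m=q[k]
    if len(m)>100: print(n,"lid",len(m),circ(m),np.linalg.lstsq(np.c_[m[:,:2]-[.4435,.177],np.ones(len(m))],m[:,2],rcond=None)[0])
E
python3 chk.py
```

```text
38.55 [0.5232 0.0832 0.2259] [179.821  -54.3191  55.1676] [-34.5873   9.2002 121.4056  61.636   67.3792 -34.7976] [ 1.3496  0.6674 -0.3217] 0.0
wrist mug rim 1032 (np.float64(0.5936267362798263), np.float64(0.19759590845341402), np.float64(0.035598342624237646))
wrist 0.11 148 [[0.621399998664856, 0.20280000567436218], [0.5870000123977661, 0.1753000020980835]] [47, 101]
wrist 0.13 276 [[0.6283000111579895, 0.20739999413490295], [0.5873000025749207, 0.17479999363422394]] [152, 124]
wrist 0.15 338 [[0.6388999819755554, 0.21050000190734863], [0.5867000222206116, 0.17479999363422394]] [191, 147]
wrist 0.17 530 [[0.6503999829292297, 0.2126999944448471], [0.5863000154495239, 0.17470000684261322]] [363, 167]
wrist 0.19 541 [[0.6626999974250793, 0.21570000052452087], [0.5870000123977661, 0.17589999735355377]] [403, 138]
wrist 0.21 599 [[0.6736000180244446, 0.21789999306201935], [0.5884000062942505, 0.1785999983549118]] [470, 129]
wrist 0.23 133 [[0.5774000287055969, 0.18569999933242798], [0.599399983882904, 0.17100000381469727]] [66, 67]
wrist lid 1923 (np.float64(0.4413801807082087), np.flo
[... 275 characters left out ...]
4, 0.1776999980211258]] [8, 9]
top 0.13 22 [[0.6291000247001648, 0.210999995470047], [0.5870000123977661, 0.1762000024318695]] [17, 5]
top 0.15 22 [[0.5867000222206116, 0.17669999599456787], [0.6395000219345093, 0.21369999647140503]] [7, 15]
top 0.17 40 [[0.6510999798774719, 0.21570000052452087], [0.5849000215530396, 0.17679999768733978]] [34, 6]
top 0.19 47 [[0.6642000079154968, 0.21850000321865082], [0.5879999995231628, 0.17919999361038208]] [41, 6]
top 0.21 61 [[0.6769000291824341, 0.22190000116825104], [0.5871999859809875, 0.18080000579357147]] [55, 6]
top lid 680 (np.float64(0.4438087734768131), np.float64(0.17836255978310533), np.float64(0.030732782629030248)) [ 0.0025 -0.003   0.0791]
```

The loop tool stands upright, the brush leans safely, the lid is level and the mug hasn't moved. I'll let it settle, then hand in.

Call:
move_arm([
  [[0,0,0],[0,0,0],0.4],
  [[0,0,0],[0,0,0],0.4],
  [[0,0,0],[0,0,0],0.4],
  [[0,0,0],[0,0,0],0.4],
  [[0,0,0],[0,0,0],0.4],
])

```text
time_s: 39.28
tcp_pos: [0.5232, 0.0838, 0.2256]
ee_rot: [179.9, -54.3, 55.2]
ft_force: [0.3, -0.0, -1.0]
grip_width: 0.0337
grasp_force: 0.0
```

```bash
python3 chk.py | grep -E "wrist (0.1[37]|0.21|lid|mug)"; python3 -c "
from station import manip
print(manip.sign_off())"
```

```text
wrist mug rim 1080 (np.float64(0.5937060870634419), np.float64(0.1975961909482132), np.float64(0.035613030557290946))
wrist 0.13 184 [[0.6313999891281128, 0.20509999990463257], [0.5914000272750854, 0.1746000051498413]] [64, 120]
wrist 0.17 479 [[0.6509000062942505, 0.21170000731945038], [0.592199981212616, 0.17399999499320984]] [311, 168]
wrist 0.21 593 [[0.5965999960899353, 0.17749999463558197], [0.6736000180244446, 0.21799999475479126]] [125, 468]
wrist lid 1897 (np.float64(0.44128532171114593), np.float64(0.17888311473976506), np.float64(0.033119670845831395)) [ 0.0113 -0.0096  0.0795]
the job is handed in; nothing more can be done
None
```

The job is handed in at about 39 s, and no verdict came back. By my last camera check the lid sits level on its jar, the brush leans about 0.52 rad in the mug, and the loop tool stands close to upright. Between my last two checks, about 0.8 s apart, the loop tool's upper end shifted 5–8 mm, so it may still have been settling when judged.

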